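Pack a coir growing kit

TASK

Pack the growing kit on the plywood board. First take the broken lump off the board and put it in the grey reject tub; then nest all the plant pots into one upright stack, each fully home in the one below, with the bottom pot's foot in the small round pocket. Also lay every round tablet flat in a round pocket of its own and every oblong briquette flat in an oblong pocket of its own, each down on the pocket's floor, and leave the tin, the meter and the dish where they are.

Things in the scene. Friction and masses are not known exactly. Their poses are not given: they have to be found in the camera images.
- tray: fixed plywood kit board 220 (x) by 290 (y) by 18 mm thick with five pockets 12 deep, each with its floor 6 above the table: one small round one, two large round ones, two oblong ones. Origin: centre of its underside, z up
- pot_nest (a point): centre of the floor of the board's small round pocket, 42 across, which takes the foot of a pot
- round1 (a point): centre of the floor of a round pocket, 68 across
- round2 (a point): centre of the floor of the other round pocket, 68 across
- long1 (a point): centre of the floor of an oblong pocket, 58 along x by 86 along y of the board
- long2 (a point): centre of the floor of the other oblong pocket, same size and direction
- tub: fixed grey plastic reject tub, open top, 160 (x) by 130 (y) by 70 high, walls and floor 4. Origin: centre of its underside
- lump: loose broken piece of briquette, dark brown, rugged: core 60 (x) by 44 (y) by 34 high, knobs to about 42 high on top, best held across the 44. At the start it lies on the board over the small round pocket. Origin: centre of its underside
- pot1: loose moulded coir plant pot, brown, open top, round: 64 high, foot 36 across, tapering out to 55 across under a straight rim band that is 66 across and 18 high (46 to 64 above the foot); mouth 59 across, walls 2 to 3 thick. Origin: centre of the underside of the foot, z up its axis. Nested in another pot, its rim band rests on the other's rim and it stands 18 higher. May be absent.
- pot2: loose moulded coir plant pot, brown, open top, round: 64 high, foot 36 across, tapering out to 55 across under a straight rim band that is 66 across and 18 high (46 to 64 above the foot); mouth 59 across, walls 2 to 3 thick. Origin: centre of the underside of the foot, z up its axis. Nested in another pot, its rim band rests on the other's rim and it stands 18 higher. May be absent.
- pot3: loose moulded coir plant pot, brown, open top, round: 64 high, foot 36 across, tapering out to 55 across under a straight rim band that is 66 across and 18 high (46 to 64 above the foot); mouth 59 across, walls 2 to 3 thick. Origin: centre of the underside of the foot, z up its axis. Nested in another pot, its rim band rests on the other's rim and it stands 18 higher. May be absent.
- pot4: loose moulded coir plant pot, brown, open top, round: 64 high, foot 36 across, tapering out to 55 across under a straight rim band that is 66 across and 18 high (46 to 64 above the foot); mouth 59 across, walls 2 to 3 thick. Origin: centre of the underside of the foot, z up its axis. Nested in another pot, its rim band rests on the other's rim and it stands 18 higher. May be absent.
- tablet1: loose pressed coir tablet, dark brown disc 62 across, 38 high. Origin: centre of its underside, z up its axis. May be absent
- tablet2: loose pressed coir tablet, dark brown disc 62 across, 38 high. Origin: centre of its underside, z up its axis. May be absent
- brick1: loose pressed coir briquette, dark brown block 80 (x) by 52 (y) by 38 high. Origin: centre of its underside, z up. May be absent
- brick2: loose pressed coir briquette, dark brown block 80 (x) by 52 (y) by 38 high. Origin: centre of its underside, z up. May be absent
- tin: bystander: closed aluminium sample tin, 62 across, 70 high. Origin: centre of its underside
- meter: bystander: yellow moisture meter, 100 by 60 by 30 high, lying flat. Origin: centre of its underside
- dish: bystander: small steel dish, 90 across, 35 high. Origin: centre of its underside
Things that resemble listed ones, but are neither listed nor needed, are in the scene too. Leave any orange look-alike of the lump alone. Leave any turquoise look-alike of the brick2 alone.

How it is judged:
By the outcome, as a careful person would: the job done as asked, in the order asked, and still so for the second after the job is handed in, with the robot touching nothing.
Of pot1, pot2, pot3, pot4 only 3 to 4 are there at a start; the rules pass over those that are not, and their reading is None.
Of tablet1, tablet2, brick1, brick2 only 3 to 4 are there at a start; the rules pass over those that are not, and their reading is None.
At some moment in a run one of tablet1, tablet2, brick1, brick2 may be knocked a few centimetres aside while the robot is not near it.
It also fails if it takes over 210 s, if anything falls off the work surface, if the arm or the gripper's body presses on something with over 40 N, if the wrist force passes 120 N, or if a joint passes its speed limit or range.

ROBOT

A 6-joint arm with a two-finger parallel gripper is mounted at the origin on the work surface. World frame = base frame: x ahead of the robot, y to its left, z up, the work surface at z = 0. Lengths are in mm, angles in rad, forces in N, time in s.
With the tool pointing down it reaches from about 350 to 975 mm from the base axis. Payload 7.1 kg.
Tool frame: the origin (TCP) lies midway between the tips of the shut fingers; the grasp point (between the pads) lies 19 mm behind it; z points along the fingers, y is the line along which they close (so a half turn about z gives the same grasp; the last joint's range is limited). The gripper opens to 88 mm and grips with 3 to 60 N. Pads are 20 mm wide; open, the fingers measure 115 mm over their backs; the gripper's body (75 mm by 178 mm) begins 61 mm behind the grasp point.
Start: joints at [1.325, 0.423, 1.63, -0, 1.089, -0.019], TCP at [140.507, 608.985, 199.675] pointing down, gripper open.
Joint ranges: [-3, 3], [-0.9, 2.11], [0.09, 2.58], [-1.31, 4.45], [0.11, 2.69], [-2.54, 2.54]. Speed limits (rad/s): [2.39, 2.39, 3.01, 3.14, 3.14, 3.14].

INTERFACE

Orientations are given as a rotation vector (axis times angle).
In Python, from workcell import ctrl gives the robot as it stands. The module is installed in compiled form; this text tells all that it offers.
- The arm moves only by the tool apply_moves, never from a script. Its argument "targets" is a list of rows, each a list of 3 entries, a list of its own where there are three numbers: the opening, from -1 (shut) to 1 (fully open), then the shift along the tool's x, y, z normalised to -1 to 1, where 1 is 5 cm, then the turn, a rotation vector about the tool's x, y, z normalised to -1 to 1, where 1 is 90 degrees. In form: [[jaw, [x, y, z], [wx, wy, wz]], ...]. A call has 1 to 8 rows; each row shifts and turns the commanded pose from where the row before left it, along the tool's axes as they then stand; what a row does not reach is not made up. A row lasts 1/8 s, in which the tool goes at most 62.5 mm and 10.7 degrees, less where a joint would pass 70% of its speed; a pose out of reach is approached as far as the arm can. A call with a number of a shift or a turn outside -1 to 1 is refused whole. A call with a gripper value outside its range is refused whole. The fingers move at their own pace and stop on an object; the grip force is fixed at half the most. Time passes only in rows, so rows that do not move let the fingers close. It gives the time, the measured TCP pose, the force, the opening and the grip force at its end, in the units of the state.
- ctrl.get_obs(): the state, without advancing time (a new reading comes with each control period).
- ctrl.get_image(name): name is "scene" or "side" or "wrist"; returns a dict with "pixels" (384x512x3 uint8, blue, green, red), "camera_matrix" (3x3 intrinsics, pixels), "view" (4x4, takes a point from world to camera coordinates); the wrist camera has in their place "hand_eye" (4x4, takes a point from camera to tool coordinates, whose origin is the TCP and whose axes are the flange's). Camera axes: x right, y down, z forward; pixel columns grow to the right and rows downward; lengths in mm; the calibration is good to about 2 mm. The wrist camera is an equidistant fisheye: a pixel r from the principal point sees the ray r / f radians off the axis. A picture is of the moment at which its call begins: read the wrist's pose just before it. There is no depth.
- ctrl.close_job(): hands the job in; it is judged then, once.
Trained networks look in the newest picture that a camera, given by its name, has taken for a name from the list of things; names that differ only in an ending like _2 or _b are one class to them, and where a whole thing is asked for, a point or a joint stands for the part that bears it (a point fixed in the world has none). Each returns a list of dicts, best first, with "score" (0 to 1); they miss things now and then, are a little off and sometimes report something else, mostly with a low value. They report only what shows in the picture. A call takes as long as a camera call. They do not tell look-alikes from the thing itself.
- ctrl.masks_of(label, camera): "region" (384x512 bool, what is visible of it) and "bbox" ([left, top, right, bottom] in pixels, round what is visible of it).
- ctrl.pinpoint(label, camera): "xy" ([column, row] in pixels: a listed point, or the origin of a listed thing).
The state is a dict: "t": time; "qpos": joint angles; "qvel": joint speeds; "joint_torque": joint torques, N m; "ee_pos": TCP position; "orientation": TCP orientation; "ft_force": force on the tool from outside, world axes, zero at the start; "moment": the same for the moment, N m; "width": finger opening in mm; "grasp_force": force on a finger pad.
Only numpy, scipy, OpenCV 4.12 (cv2) and the standard library are available. Lean on these libraries where they do the work, as an engineer would, in place of code of your own. Each camera call takes 0.05 s, during which the arm holds its last target. There are 200 camera calls.

## Working session

There is one attempt and no reset: what is moved stays moved. The work goes in short steps, Python scripts to look and compute and a tool call to move; the robot and the scene stay as the last step left them, time stands still between calls to the robot, and variables do not carry over. Pictures are saved under pics/ and viewed, at most 14 in all, crops included, and the job is handed in when it is done.

Besides the shell and the picture viewer there is one more tool, called after "Emit:" as a command line: name --argument value ..., lists and objects as JSON in quotes. apply_moves: Moves the arm, as the interface text tells. Scaled input: -1 to 1 covers 5 cm each way for a shift and 90 degrees each way for a turn. Its arguments: {"type":"object","properties":{"targets":{"type":"array"}},"required":["targets"]}

```bash
mkdir -p pics; cat > h.py <<'E'
import numpy as np, cv2
from workcell import ctrl
from scipy.spatial.transform import Rotation as R
def snap(n,f=None):
    o=ctrl.get_obs(); im=ctrl.get_image(n); im['obs']=o
    if f: cv2.imwrite('pics/'+f,im['pixels'])
    return im
def ray(im,uv):
    K=np.array(im['camera_matrix']); u,v=uv
    x=(u-K[0,2])/K[0,0]; y=(v-K[1,2])/K[1,1]
    if 'view' in im:
        V=np.array(im['view']); d=V[:3,:3].T@np.array([x,y,1]); c=-V[:3,:3].T@V[:3,3]
    else:
        r=np.hypot(x,y); s=np.sin(r)/r if r>1e-9 else 1
        H=np.array(im['hand_eye']); o=im['obs']; Rt=R.from_rotvec(o['orientation']).as_matrix()
        d=Rt@H[:3,:3]@np.array([x*s,y*s,np.cos(r)]); c=np.array(o['ee_pos'])+Rt@H[:3,3]
    return c,d/np.linalg.norm(d)
def onz(im,uv,z):
    c,d=ray(im,uv); return c+d*(z-c[2])/d[2]
def tri(rs):
    A=sum(np.eye(3)-np.outer(d,d) for c,d in rs); b=sum((np.eye(3)-np.outer(d,d))@c for c,d in rs)
    p=np.linalg.solve(A,b); e=max(np.linalg.norm((np.eye(3)-np.outer(d,d))@(p-c)) for c,d in rs); return p,e
def proj(im,p):
    K=np.array(im['camera_matrix'])
    if 'view' in im:
        V=np.array(im['view']); q=V[:3,:3]@p+V[:3,3]; return np.array([K[0,0]*q[0]/q[2]+K[0,2],K[1,1]*q[1]/q[2]+K[1,2]])
    H=np.array(im['hand_eye']); o=im['obs']; Rt=R.from_rotvec(o['orientation']).as_matrix()
    t=Rt.T@(np.array(p)-o['ee_pos']); q=H[:3,:3].T@(t-H[:3,3]); r=np.hypot(q[0],q[1]); a=np.arctan2(r,q[2])
    return np.array([K[0,0]*a*q[0]/r+K[0,2],K[1,1]*a*q[1]/r+K[1,2]])
E
python3 - <<'E'
from h import *
np.set_printoptions(precision=1,suppress=True)
a=snap('scene','scene0.png');b=snap('side','side0.png');w=snap('wrist','wrist0.png')
print(w['obs'])
for im in (a,b): V=np.array(im['view']); print(np.array(im['camera_matrix']),-V[:3,:3].T@V[:3,3])
print(w['hand_eye'],w['camera_matrix'])
cv2.imwrite('pics/all0.png',cv2.resize(np.vstack([np.hstack([a['pixels'],b['pixels']])]),(1024,384)))
for l in ['tray','pot_nest','round1','long1','tub','lump','pot1','tablet1','brick1','tin','meter','dish']:
    for n,im in (('scene',a),('side',b)):
        print(l,n,[(round(x['score'],2),np.round(x['xy']).astype(int).tolist(),onz(im,x['xy'],0)[:2].round().tolist()) for x in ctrl.pinpoint(l,n) if x['score']>.3])
E
```

```text
{'t': 0.1, 'qpos': array([ 1.3,  0.4,  1.6, -0. ,  1.1, -0. ]), 'qvel': array([-0., -0., -0.,  0., -0., -0.]), 'joint_torque': array([  0. , -54.6, -27.4,   0.1,   0. ,  -0. ]), 'ee_pos': array([140.4, 608.5, 199. ]), 'orientation': array([-0.4, -3.1,  0. ]), 'ft_force': array([0.1, 0.3, 0.5]), 'moment': array([ 0.,  0., -0.]), 'grasp_force': 0.0, 'width': 87.81884364871593}
[[482.1   0.  254.2]
 [  0.  482.1 183.6]
 [  0.    0.    1. ]] [1067.2  780.5  856. ]
[[393.9   0.  255.6]
 [  0.  393.9 190.7]
 [  0.    0.    1. ]] [ 316.1 -948.9  949.5]
[[   0.    -1.    -0.3   79.9]
 [   1.     0.    -0.    -0.6]
 [   0.    -0.3    1.  -184.7]
 [   0.     0.     0.     1. ]] [[297.3   0.  258.2]
 [  0.  297.3 193.6]
 [  0.    0.    1. ]]
tray scene [(0.75, [214, 187], [563.0, -106.0]), (0.73, [346, 299], [543.0, 379.0])]
tray side [(0.93, [270, 227], [564.0, -112.0])]
pot_nest scene [(0.7, [218, 213], [613.0, -14.0])]
pot_nest side [(0.63, [218, 182], [432.0, 143.0])]
round1 scene [(0.95, [184, 176], [603.0, -201.0]), (0.94, [192, 193], [624.0, -124.0]), (0.71, [242, 304], [728.0, 253.0])]

[... 1079 characters left out ...]
206, 145], [421.0, 382.0]), (0.55, [235, 142], [543.0, 378.0])]
brick1 scene [(0.95, [367, 231], [358.0, 267.0]), (0.73, [217, 166], [502.0, -182.0]), (0.63, [380, 205], [261.0, 223.0]), (0.57, [316, 217], [423.0, 151.0])]
brick1 side [(0.84, [216, 180], [429.0, 155.0]), (0.78, [168, 177], [257.0, 215.0]), (0.74, [196, 161], [368.0, 285.0])]
tin scene [(0.63, [239, 304], [732.0, 249.0])]
tin side [(0.79, [286, 153], [727.0, 261.0])]
meter scene [(0.77, [327, 336], [638.0, 421.0])]
meter side [(0.68, [254, 132], [634.0, 433.0]), (0.6, [259, 153], [622.0, 283.0])]
dish scene [(0.71, [211, 187], [569.0, -112.0]), (0.66, [197, 288], [781.0, 157.0])]
dish side [(0.88, [307, 169], [780.0, 149.0])]
```

View pics/scene0.png

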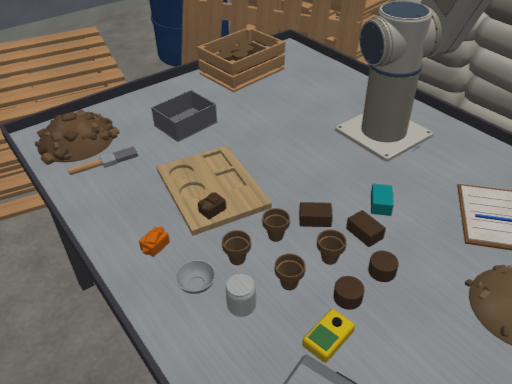

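View pics/side0.png

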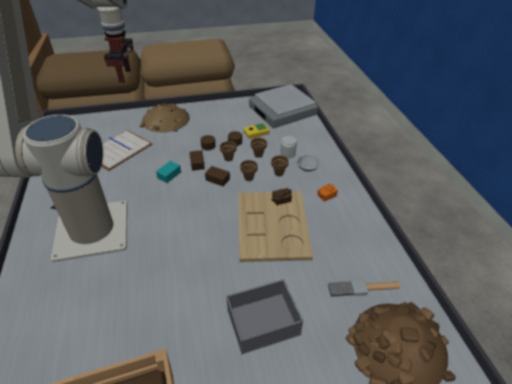

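View pics/wrist0.png

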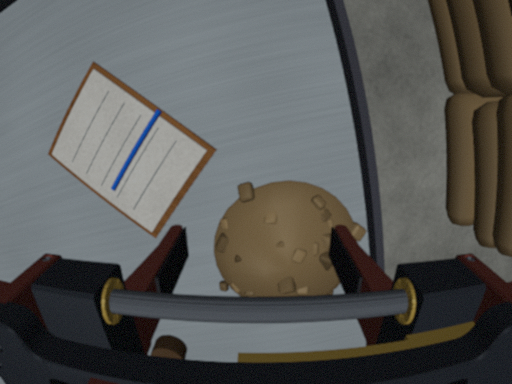

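The scene view shows four upright pots at (276,225), (237,247), (290,271) and (331,247), tablets at (349,292) and (383,266), and brown bricks at (316,214) and (366,228). The dark brown lump is on the board at (212,206). The look-alikes are the orange lump at (154,240) and the turquoise block at (382,199). The side view agrees. The wrist camera sees mainly the +x side of the tool. I'll swing the arm over for close surveys.

```bash
python3 - <<'E'
from h import *
o=ctrl.get_obs(); M=R.from_rotvec(o['orientation']).as_matrix(); print(M.round(3)); y=M[:,1]; print('turn about tool z to bring y to +x: deg',np.degrees(np.arctan2(y[1],y[0])), 'units',np.arctan2(y[1],y[0])/(np.pi/2))
E
```

```text
[[-0.974  0.225  0.   ]
 [ 0.225  0.974  0.   ]
 [-0.     0.    -1.   ]]
turn about tool z to bring y to +x: deg 77.00720720684113 units 0.8556356356315682
```

Emit:
apply_moves --targets '[[1,[0,0,-0.25],[0,0,0.105]],[1,[0,0,-0.25],[0,0,0.105]],[1,[0,0,-0.25],[0,0,0.105]],[1,[0,0,-0.25],[0,0,0.105]],[1,[0,0,-0.25],[0,0,0.105]],[1,[0,0,-0.25],[0,0,0.105]],[1,[0,0,-0.25],[0,0,0.105]],[1,[0,0,-0.25],[0,0,0.105]]]'

```text
t: 2.35
ee_pos: [140.5, 608.9, 300.1]
orientation: [2.2, 2.243, -0.0]
ft_force: [0.1, 0.4, -0.1]
width: 87.8
grasp_force: 0.0
```

Emit:
apply_moves --targets '[[1,[-0.73,0.6,0],[0,0,0.0125]],[1,[-0.73,0.6,0],[0,0,0]],[1,[-0.73,0.6,0],[0,0,0]],[1,[-0.73,0.6,0],[0,0,0]],[1,[-0.73,0.6,0],[0,0,0]],[1,[-0.73,0.6,0],[0,0,0]],[1,[-0.73,0.6,0],[0,0,0]],[1,[-0.73,0.6,0],[0,0,0]]]'

```text
t: 3.35
ee_pos: [383.5, 317.5, 299.9]
orientation: [2.216, 2.227, 0.001]
ft_force: [-0.2, 0.8, 0.2]
width: 87.7
grasp_force: 0.0
```

Emit:
apply_moves --targets '[[1,[-0.73,0.6,0],[0,0,0]],[1,[-0.73,0.6,0],[0,0,0]],[1,[-0.73,0.6,0],[0,0,0]],[1,[-0.73,0.6,0],[0,0,0]],[1,[0,0,0],[0,0,0]],[1,[0,0,0],[0,0,0]]]'

```text
t: 4.1
ee_pos: [502.9, 173.6, 299.5]
orientation: [-2.216, -2.226, 0.0]
ft_force: [-0.1, -0.1, -0.6]
width: 87.7
grasp_force: 0.0
```

```bash
python3 - <<'E'
from h import *
w=snap('wrist','w1.png'); import pickle; pickle.dump(w,open('w1.pkl','wb'))
o=w['obs']; print(o['ee_pos'],o['orientation'],o['t'])
for l,z in [('pot1',0),('tablet1',0),('brick1',0)]:
    print(l,[(round(x['score'],2),np.round(x['xy'],1).tolist(),onz(w,x['xy'],z)[:2].round().tolist()) for x in ctrl.pinpoint(l,'wrist') if x['score']>.3])
E
```

```text
[502.90460097 173.55400738 299.52447843] [-2.21624873e+00 -2.22576395e+00  4.63201456e-04] 4.1
pot1 [(0.94, [253.8, 91.1], [495.0, 276.0]), (0.93, [285.6, 170.5], [549.0, 145.0]), (0.69, [353.6, 172.4], [668.0, 144.0]), (0.56, [323.7, 96.8], [609.0, 270.0]), (0.5, [305.5, 334.0], [609.0, -219.0])]
tablet1 [(0.93, [211.2, 32.7], [426.0, 376.0]), (0.61, [321.5, 300.4], [634.0, -123.0]), (0.58, [284.3, 30.3], [544.0, 379.0])]
brick1 [(0.83, [214.5, 163.9], [430.0, 156.0]), (0.78, [178.0, 96.2], [371.0, 271.0]), (0.77, [118.9, 132.1], [259.0, 216.0])]
```

View pics/w1.png

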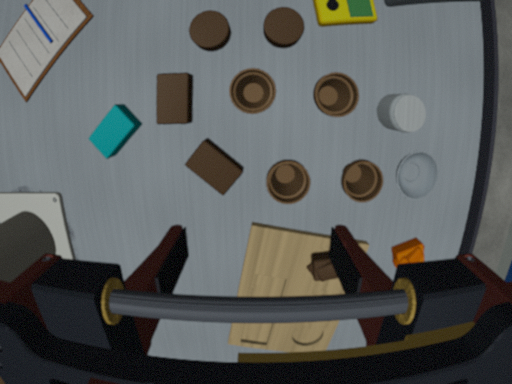

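The wrist view shows the tablets at (210,30) and (284,27), and the bricks at (174,98) and (214,166). The pots are at (253,91), (336,95), (288,181) and (362,180). The turquoise block is at (114,130), the orange lump at (408,254), and the true lump at (322,265) on the board. Next is the board.

Emit:
apply_moves --targets '[[1,[-0.9,0.14,0],[0,0,0]],[1,[-0.9,0.14,0],[0,0,0]],[1,[-0.9,0.14,0],[0,0,0]],[1,[-0.9,0.14,0],[0,0,0]],[1,[-0.9,0.14,0],[0,0,0]],[1,[-0.9,0.14,0],[0,0,0]],[1,[-0.9,0.14,0],[0,0,0]],[1,[-0.9,0.14,0],[0,0,0]]]'

```text
t: 5.3
ee_pos: [561.4, -186.9, 299.9]
orientation: [2.214, 2.228, 0.0]
ft_force: [-0.1, 0.0, -0.7]
width: 87.9
grasp_force: 0.0
```

Emit:
apply_moves --targets '[[1,[0,0,0],[0,0,0]],[1,[0,0,0],[0,0,0]]]'

```text
t: 5.55
ee_pos: [560.9, -185.3, 299.5]
orientation: [-2.215, -2.227, -0.0]
ft_force: [0.5, 0.3, 0.6]
width: 87.8
grasp_force: 0.0
```

```bash
python3 - <<'E'
from h import *
w=snap('wrist','w2.png'); import pickle; pickle.dump(w,open('w2.pkl','wb'))
o=w['obs']; print(o['ee_pos'],o['orientation'],o['t'])
for l,z in [('tray',0),('pot_nest',6),('round1',6),('long1',6),('lump',18),('tub',0)]:
    print(l,[(round(x['score'],2),np.round(x['xy'],1).tolist(),onz(w,x['xy'],z)[:2].round().tolist()) for x in ctrl.pinpoint(l,'wrist') if x['score']>.3])
E
```

```text
[ 560.9461475  -185.25960717  299.51165036] [-2.21492700e+00 -2.22685786e+00 -1.78205432e-04] 5.55
tray [(0.77, [267.8, 105.1], [576.0, -105.0])]
pot_nest []
round1 [(0.9, [286.7, 165.8], [608.0, -204.0]), (0.85, [300.0, 113.9], [627.0, -118.0])]
long1 [(0.96, [233.4, 95.7], [521.0, -90.0]), (0.7, [221.5, 154.4], [501.0, -185.0])]
lump [(0.86, [394.4, 60.7], [784.0, -18.0]), (0.82, [303.2, 49.9], [630.0, -16.0])]
tub [(0.96, [205.4, 281.1], [459.0, -433.0])]
```

View pics/w2.png

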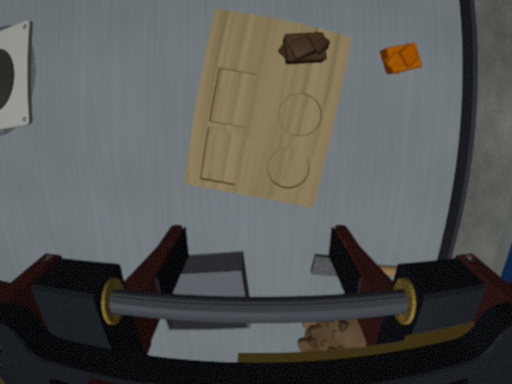

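```bash
cat > fit.py <<'E'
from h import *
from scipy.optimize import minimize
import pickle
C=lambda r,z:np.array([[r*np.cos(a),r*np.sin(a),z] for a in np.arange(0,2*np.pi,.2)])
B=lambda a,b,h:np.array([[x*a/2,y*b/2,z] for x in(-1,1) for y in(-1,1) for z in(0,h)])
MOD={'pot1':np.vstack([C(18,0),C(33,46),C(33,64)]),'tablet1':np.vstack([C(31,0),C(31,38)]),'brick1':B(80,52,38),'lump':B(60,44,36),'tray':B(220,290,18)}
def hullmask(im,P,S=4):
    uv=np.array([proj(im,p) for p in P]); h=cv2.convexHull(uv.astype(np.float32))
    m=np.zeros((384*S,512*S),np.uint8); cv2.fillConvexPoly(m,np.round((h+.5)*S*16).astype(int),1,shift=4); return m
def fit(lab,views,x0,freez=True,S=4):
    """views: list of (im,mask); x0=[x,y,yaw,z]; score = mean 1-IoU"""
    P=MOD[lab]; yawed=lab not in('pot1','tablet1')
    ms=[]
    for im,m in views:
        ys,xs=np.nonzero(m); x1,x2,y1,y2=max(0,xs.min()-25),min(512,xs.max()+25),max(0,ys.min()-25),min(384,ys.max()+25)
        ms.append((im,cv2.resize(m.astype(np.uint8),None,fx=S,fy=S,interpolation=cv2.INTER_NEAREST)[y1*S:y2*S,x1*S:x2*S],(x1*S,x2*S,y1*S,y2*S)))
    def cost(q):
        yaw=q[2]/20 if yawed else 0; z=q[3] if freez else x0[3]
        c,s=np.cos(yaw),np.sin(yaw); W=P@np.array([[c,s,0],[-s,c,0],[0,0,1]])+[q[0],q[1],z]; t=0
        for im,m,(a,b,cc,d) in ms:
            h=hullmask(im,W,S)[cc:d,a:b]; t+=1-(h&m).sum()/(h|m).sum()
        return t/len(ms)
    best=None
    for y in ([x0[2]] if not yawed else [x0[2],x0[2]+.5,x0[2]-.5,x0[2]+1.2]):
        q0=np.array([x0[0],x0[1],y*20,x0[3]],float)
        sim=np.vstack([q0]+[q0+8*e for e in np.eye(4)[:4 if freez else 3]])
        if not freez: q0=q0[:3]; sim=sim[:,:3]
        r=minimize(cost,q0,method='Nelder-Mead',options=dict(initial_simplex=sim,xatol=.1,fatol=1e-4,maxiter=150))
        if best is None or r.fun<best.fun: best=r
    q=list(best.x)+([] if freez else [x0[3]]); return np.round([q[0],q[1],np.degrees(q[2]/20) if yawed else 0,q[3],best.fun],2)
def masks(lab,cam,im,pts,zc=20):
    """nearest mask to each expected world point"""
    L=[x for x in ctrl.masks_of(lab,cam) if x['score']>.25]; out=[]
    for p in pts:
        u=proj(im,np.array([p[0],p[1],zc])); b=None
        for x in L:
            ys,xs=np.nonzero(x['region']); d=np.hypot(xs.mean()-u[0],ys.mean()-u[1])
            if d<18 and (b is None or d<b[0]): b=(d,x['region'])
        out.append(None if b is None else b[1])
    return out
E
python3 - <<'E'
from fit import *
np.set_printoptions(suppress=True)
a=snap('scene');b=snap('side');w=snap('wrist')
T={'lump':[(630,-16)],'tray':[(563,-110)]}
for l,pts in T.items():
    M={n:masks(l,n,im,pts) for n,im in(('scene',a),('side',b),('wrist',w))}
    for i,p in enumerate(pts):
        vs=[(im,M[n][i]) for n,im in(('scene',a),('side',b),('wrist',w)) if M[n][i] is not None]
        z0=18 if l=='lump' else 0
        print(l,len(vs),'all',fit(l,vs,[*p,0,z0],S=2))
        vw=[v for v in vs if v[0] is w]
        if vw: print('  wrist only',fit(l,vw,[*p,0,z0],freez=False))
# rectified board
def rect(im,z,x0=430,x1=700,y0=-280,y1=60,s=2):
    X,Y=np.meshgrid(np.arange(x0,x1,1/s),np.arange(y1,y0,-1/s))
    o=im['obs'];H=np.array(im['hand_eye']);Rt=R.from_rotvec(o['orientation']).as_matrix();K=np.array(im['camera_matrix'])
    Q=(np.stack([X,Y,0*X+z],-1)-o['ee_pos'])@Rt; Q=(Q-H[:3,3])@H[:3,:3]; r=np.hypot(Q[...,0],Q[...,1]);t=np.arctan2(r,Q[...,2])/r
    return cv2.remap(im['pixels'],(K[0,0]*t*Q[...,0]+K[0,2]).astype(np.float32),(K[1,1]*t*Q[...,1]+K[1,2]).astype(np.float32),cv2.INTER_CUBIC)
r=rect(w,18); 
cv2.imwrite('pics/rect.png',cv2.resize(r,None,fx=.8,fy=.8))
pickle.dump((a,b,w),open('v2.pkl','wb'))
g=cv2.GaussianBlur(cv2.cvtColor(r,cv2.COLOR_BGR2GRAY),(0,0),1)
c=cv2.HoughCircles(g,cv2.HOUGH_GRADIENT,1,60,param1=60,param2=15,minRadius=64,maxRadius=72)
if c is not None:
  for x in c[0][:6]: print('circle',430+x[0]/2,60-x[1]/2,'r',x[2]/2)
E
```

```text
lump 3 all [627.55 -14.86   7.89  17.41   0.17]
  wrist only [627.81 -15.03  11.26  18.     0.14]
tray 3 all [ 571.77 -107.1   -10.93    2.6     0.08]
  wrist only [ 572.23 -107.19  -10.72    0.      0.09]
circle 609.25 -203.25 r 35.7
```

View pics/rect.png

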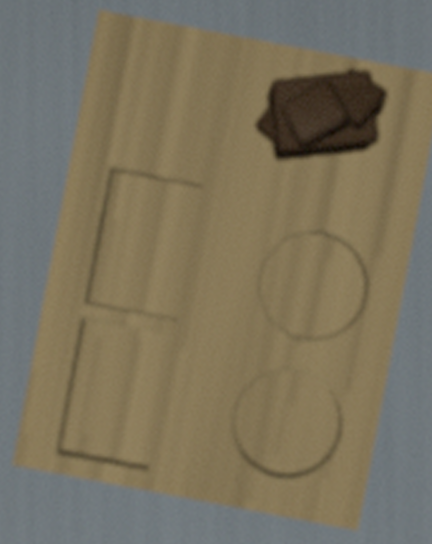

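The rectified board crop confirms the lump: it is the dark brown rugged piece at (322,112) of the crop, lying on the board, while the orange one lies off the board. The other things that could be mistaken are the brown bricks at scene (316,214) and (366,228), which are smooth blocks off the board. The pockets are visible as circles at crop (314,286) and (287,422), and oblongs at left. I'll go to the lump and grip across its 44 side.

Emit:
apply_moves --targets '[[1,[0,0,0],[0,0,0.114]],[1,[0,0,0],[0,0,0.114]],[1,[0,0,0],[0,0,0.114]],[1,[0,0,0],[0,0,0.114]],[1,[0,0,0],[0,0,0.114]],[1,[0,0,0],[0,0,0.114]],[1,[0,0,0],[0,0,0.114]],[1,[0,0,0],[0,0,0.114]]]'

```text
t: 7.35
ee_pos: [561.1, -186.4, 299.6]
orientation: [-3.134, -0.215, 0.0]
ft_force: [-0.7, 0.2, 0.4]
width: 87.5
grasp_force: 0.0
```

Emit:
apply_moves --targets '[[1,[0.3,-0.53,0.5],[0,0,0]],[1,[0.3,-0.53,0.5],[0,0,0]],[1,[0.3,-0.53,0.5],[0,0,0]],[1,[0.3,-0.53,0.5],[0,0,0]],[1,[0.3,-0.53,0.5],[0,0,0]],[1,[0.3,-0.53,0.5],[0,0,0]],[1,[0,0,0],[0,0,0]],[1,[0,0,0],[0,0,0]]]'

```text
t: 8.35
ee_pos: [627.7, -16.6, 150.1]
orientation: [3.133, 0.225, 0.0]
ft_force: [0.1, -0.7, -0.1]
width: 87.9
grasp_force: 0.0
```

```bash
cat >> h.py <<'E'
def to(x,y,ang,z,o=None):
    """ang: desired world angle (deg) of tool y (mod 180 chosen by caller). prints turn about tool z (units) and, after it, shift in tool axes (units of 5cm)"""
    o=o or ctrl.get_obs(); M=R.from_rotvec(o['orientation']).as_matrix(); a0=np.degrees(np.arctan2(M[1,1],M[0,1]))
    t=(a0-ang+180)%360-180; a=np.radians(ang); ty=np.array([np.cos(a),np.sin(a)]); tx=np.array([-ty[1],ty[0]])
    d=np.array([x,y])-o['ee_pos'][:2]
    print('t %.1f'%o['t'],'pos',np.round(o['ee_pos'],1),'yang %.1f'%a0,'q6 %.2f'%o['qpos'][5],'tilt',np.round(M[:2,2],3),'w %.1f'%o['width'],'| turn %.3f'%(t/90),'shift',np.round([d@tx/50,d@ty/50,(o['ee_pos'][2]-z)/50],3))
E
python3 - <<'E'
from fit import *
to(627.7,-15,-82,22)
a,b,w=pickle.load(open('v2.pkl','rb'))
MOD['tub']=B(160,130,70)
a=snap('scene');b=snap('side')
vs=[]
for n,im in(('scene',a),('side',b)):
    m=masks('tub',n,im,[(460,-435)],30)[0]
    if m is not None: vs.append((im,m))
print('tub',len(vs),fit('tub',vs,[460,-435,.2,0],freez=False,S=2))
# lump close wrist
w=snap('wrist'); m=masks('lump','wrist',w,[(627.7,-15)],36)[0]
if m is not None: print('lump wrist',fit('lump',[(w,m)],[627,-15,.15,18],freez=False,S=2))
E
```

```text
t 8.3 pos [627.7 -16.6 150.1] yang -81.8 q6 1.38 tilt [ 0. -0.] w 87.9 | turn 0.002 shift [ 0.005 -0.032  2.563]
tub 2 [ 4.6126e+02 -4.3332e+02  5.8500e+00  0.0000e+00  3.6000e-01]
lump wrist [ 6.2997e+02 -1.4750e+01  5.4100e+00  1.8000e+01  7.0000e-02]
```

Emit:
apply_moves --targets '[[1,[0.02,-0.03,0.7],[0,0,0]],[1,[0,0,0.7],[0,0,0]],[1,[0,0,0.7],[0,0,0]],[1,[0,0,0.44],[0,0,0]],[-1,[0,0,0],[0,0,0]],[-1,[0,0,0],[0,0,0]],[-1,[0,0,0],[0,0,0]],[-1,[0,0,0],[0,0,0]]]'

```text
t: 9.65
ee_pos: [629.0, -14.5, 23.8]
orientation: [3.133, 0.225, 0.003]
ft_force: [0.2, 0.9, 0.2]
width: 51.5
grasp_force: 0.0
```

Emit:
apply_moves --targets '[[-1,[0,0,0],[0,0,0]],[-1,[0,0,-0.2],[0,0,0]],[-1,[0,0,-0.8],[0,0,0]],[-1,[0,0,-1],[0,0,0]],[-1,[0,0,-0.6],[0,0,0]],[-1,[0,0,0],[0,0,0]]]'

```text
t: 10.4
ee_pos: [630.2, -14.6, 155.8]
orientation: [3.133, 0.225, 0.009]
ft_force: [0.9, -0.5, -1.3]
width: 43.4
grasp_force: 29.8
```

```bash
python3 - <<'E'
from h import *
to(461,-433,-82,150)
w=snap('wrist','w3.png')
s=snap('side'); c=snap('scene'); cv2.imwrite('pics/c3.png',np.hstack([w['pixels'][150:384,100:400],cv2.resize(c['pixels'][70:290,60:300],None,fx=1.5,fy=1.5)[:234]]))
E
```

```text
t 10.4 pos [630.2 -14.6 155.8] yang -81.8 q6 1.39 tilt [ 0.006 -0.   ] w 43.4 | turn 0.002 shift [-4.515  7.816  0.116]
```

View pics/c3.png

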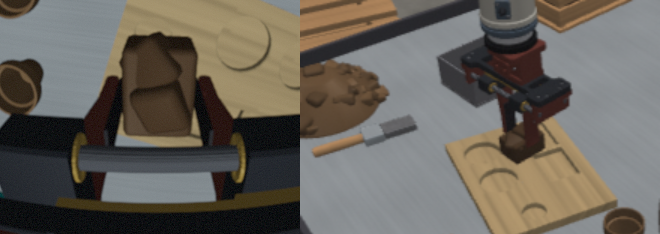

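The lump is held between the pads in both views, and the nest pocket is now free. Next I'll carry it to the tub.

Emit:
apply_moves --targets '[[-1,[-0.5,0.87,0],[0,0,0]],[-1,[-0.5,0.87,0],[0,0,0]],[-1,[-0.5,0.87,0],[0,0,0]],[-1,[-0.5,0.87,0],[0,0,0]],[-1,[-0.5,0.87,0],[0,0,0]],[-1,[-0.5,0.87,0],[0,0,0]],[-1,[-0.5,0.87,0],[0,0,0]],[-1,[-0.5,0.87,0],[0,0,0]]]'

```text
t: 11.55
ee_pos: [478.3, -388.2, 150.6]
orientation: [-3.131, -0.224, 0.004]
ft_force: [0.4, 0.3, -0.8]
width: 44.0
grasp_force: 29.8
```

Emit:
apply_moves --targets '[[-1,[-0.5,0.87,0],[0,0,0]],[-1,[0,0,0],[0,0,0]],[-1,[0,0,0.7],[0,0,0]],[-1,[0,0,0.7],[0,0,0]],[-1,[0,0,0.6],[0,0,0]],[-1,[0,0,0.6],[0,0,0]],[-1,[0,0,0.1],[0,0,0]],[-1,[0,0,0],[0,0,0]]]'

```text
t: 12.55
ee_pos: [461.5, -433.3, 17.3]
orientation: [-3.132, -0.225, 0.001]
ft_force: [-1.0, -0.5, -1.1]
width: 44.1
grasp_force: 29.8
```

Emit:
apply_moves --targets '[[0.4,[0,0,0],[0,0,0]],[0.4,[0,0,0],[0,0,0]],[0.4,[0,0,0],[0,0,0]],[0.4,[0,0,-0.5],[0,0,0]],[0.4,[0,0,-1],[0,0,0]],[0.4,[0,0,-1],[0,0,0]],[1,[0,0,-1],[0,0,0]],[1,[0,0,-1],[0,0,0]]]'

```text
t: 13.55
ee_pos: [461.2, -434.0, 244.8]
orientation: [3.133, 0.224, 0.001]
ft_force: [0.4, 0.1, 0.5]
width: 78.0
grasp_force: 0.0
```

```bash
python3 - <<'E'
from h import *
to(545,-20,0,320)
c=snap('scene');s=snap('side')
cv2.imwrite('pics/c4.png',np.hstack([cv2.resize(c['pixels'][80:240,120:290],None,fx=2,fy=2),cv2.resize(s['pixels'][180:340,180:350],None,fx=2,fy=2)]))
E
```

```text
t 13.6 pos [ 461.2 -434.   244.8] yang -81.8 q6 0.65 tilt [ 0. -0.] w 78.0 | turn -0.909 shift [ 8.28   1.675 -1.504]
```

View pics/c4.png

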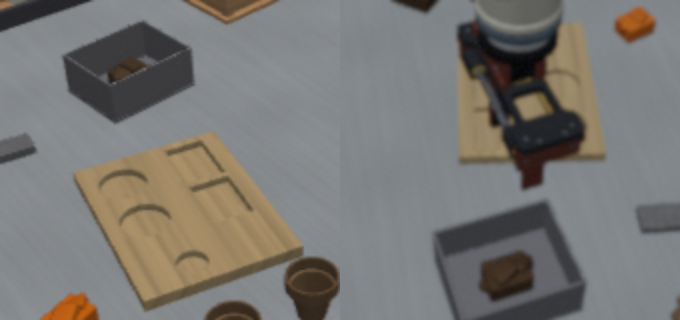

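The lump lies inside the tub, at side-crop (507,275) and scene-crop (127,70), and the board is clear with all five pockets visible. I'll view the board from two yaws to pin down the pockets.

Emit:
apply_moves --targets '[[1,[0.16,-0.8,-0.14],[0,0,0]],[1,[0.16,-0.8,-0.14],[0,0,0]],[1,[0.16,-0.8,-0.14],[0,0,0]],[1,[0.16,-0.8,-0.14],[0,0,0]],[1,[0.16,-0.8,-0.14],[0,0,0]],[1,[0.16,-0.8,-0.14],[0,0,0]],[1,[0.16,-0.8,-0.14],[0,0,0]],[1,[0.16,-0.8,-0.14],[0,0,0]]]'

```text
t: 14.65
ee_pos: [478.7, -106.9, 298.5]
orientation: [-3.133, -0.224, 0.001]
ft_force: [0.5, -0.1, 0.6]
width: 87.9
grasp_force: 0.0
```

Emit:
apply_moves --targets '[[1,[0,0,0],[0,0,0]],[1,[0,0,0],[0,0,0]],[1,[0,0,0],[0,0,0]]]'

```text
t: 15.02
ee_pos: [478.9, -109.1, 298.3]
orientation: [3.134, 0.223, -0.001]
ft_force: [-0.1, 0.4, 0.1]
width: 87.7
grasp_force: 0.0
```

```bash
cat >> h.py <<'E'
def rect(im,z,x0=430,x1=700,y0=-280,y1=60,s=2):
    X,Y=np.meshgrid(np.arange(x0,x1,1/s),np.arange(y1,y0,-1/s))
    o=im['obs'];H=np.array(im['hand_eye']);Rt=R.from_rotvec(o['orientation']).as_matrix();K=np.array(im['camera_matrix'])
    Q=(np.stack([X,Y,0*X+z],-1)-o['ee_pos'])@Rt; Q=(Q-H[:3,3])@H[:3,:3]; r=np.hypot(Q[...,0],Q[...,1]);t=np.arctan2(r,Q[...,2])/r
    return cv2.remap(im['pixels'],(K[0,0]*t*Q[...,0]+K[0,2]).astype(np.float32),(K[1,1]*t*Q[...,1]+K[1,2]).astype(np.float32),cv2.INTER_CUBIC)
E
python3 - <<'E'
from h import *
import pickle
to(590,-185,-10.8,300)
w=snap('wrist'); pickle.dump(w,open('bA.pkl','wb'))
cv2.imwrite('pics/bA.png',rect(w,18,s=1.6))
for l in ['pot_nest','round1','long1']:
    print(l,[(round(x['score'],2),onz(w,x['xy'],6)[:2].round(1).tolist()) for x in ctrl.pinpoint(l,'wrist') if x['score']>.3])
E
```

```text
t 15.0 pos [ 478.9 -109.1  298.3] yang -81.9 q6 1.18 tilt [-0.001 -0.   ] w 87.7 | turn -0.790 shift [-1.074  2.468 -0.035]
pot_nest [(0.56, [622.2, -8.1])]
round1 [(0.81, [607.1, -204.1]), (0.72, [631.4, -121.7])]
long1 [(0.84, [503.5, -193.2]), (0.73, [516.9, -94.6]), (0.65, [374.8, 264.1])]
```

Emit:
apply_moves --targets '[[1,[0,0,0],[0,0,-0.113]],[1,[0,0,0],[0,0,-0.113]],[1,[0,0,0],[0,0,-0.113]],[1,[0,0,0],[0,0,-0.113]],[1,[0,0,0],[0,0,-0.113]],[1,[0,0,0],[0,0,-0.113]],[1,[0,0,0],[0,0,-0.11]],[1,[0,0,0],[0,0,0]]]'

```text
t: 16.23
ee_pos: [479.1, -108.6, 298.6]
orientation: [-2.424, -1.998, 0.0]
ft_force: [0.1, -0.6, 0.2]
width: 88.0
grasp_force: 0.0
```

```bash
python3 - <<'E'
from h import *
to(590,-185,-10.8,300)
E
```

```text
t 16.2 pos [ 479.1 -108.6  298.6] yang -11.0 q6 -0.06 tilt [-0. -0.] w 88.0 | turn -0.002 shift [-1.086  2.465 -0.028]
```

View pics/bA.png

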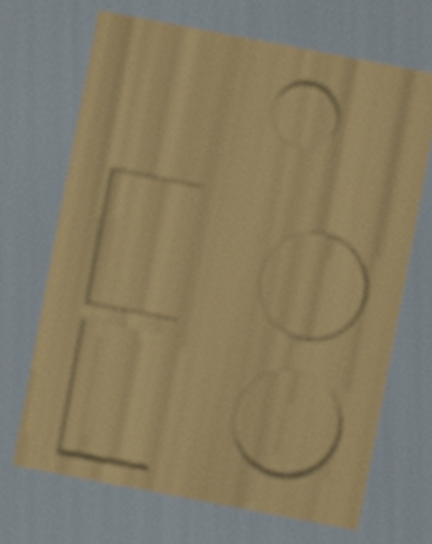

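The rectified view at this yaw puts the pockets at the same crop pixels as the first, so the hand-eye bias is small. The nest circle is at about (306,114). I'll refine by matching outlines numerically, and fit the things from the stored survey view w1.

```bash
cat > pk.py <<'E'
from fit import *
_,_,w2=pickle.load(open('v2.pkl','rb')); A=pickle.load(open('bA.pkl','rb'))
def dark(im,z):
    g=cv2.cvtColor(rect(im,z,s=4),cv2.COLOR_BGR2GRAY).astype(np.float32)
    return cv2.GaussianBlur(g,(0,0),14)-cv2.GaussianBlur(g,(0,0),2.5)
yaw=np.radians(-10.8); c,s=np.cos(yaw),np.sin(yaw)
def outl(kind):
    if kind>0: a=np.arange(0,6.28,.02); return kind*np.c_[np.cos(a),np.sin(a)]
    t=np.linspace(-1,1,80); P=np.vstack([np.c_[29*t,0*t+43],np.c_[29*t,0*t-43],np.c_[0*t+29,43*t],np.c_[0*t-29,43*t]]); return P@np.array([[c,s],[-s,c]])
def sc(D,P,q):
    X=((P+q)-[430,60])*[4,-4]; return np.minimum(cv2.remap(D,X[:,0].astype(np.float32),X[:,1].astype(np.float32),cv2.INTER_LINEAR),12).mean()
for name,k,p in[('nest',21,(621.5,-11)),('r1',34,(626,-118.7)),('r2',34,(609.4,-203.7)),('l1',-1,(520,-92)),('l2',-1,(503,-186))]:
    for z in(17,12):
        out=[]
        for im in(w2,A):
            if name=='nest' and im is w2: continue
            D=dark(im,z); P=outl(k); G=[(sc(D,P,np.array(p)+[i,j]),i,j) for i in np.arange(-5,5.1,.5) for j in np.arange(-5,5.1,.5)]
            v,i,j=max(G); out.append((round(p[0]+i,1),round(p[1]+j,1),round(float(v),2)))
        print(name,z,out)
E
python3 pk.py
python3 - <<'E'
from fit import *
# current masks from scene/side plus w1 mask via colour? use scene+side nets
a=snap('scene');b=snap('side')
T={'tablet1':[(426,376),(544,380)],'brick1':[(430,156),(371,271)],'pot1':[(496,276),(540,140),(665,141),(609,268)]}
for l,pts in T.items():
    M={n:masks(l,n,im,pts,20 if l!='pot1' else 35) for n,im in(('scene',a),('side',b))}
    for i,p in enumerate(pts):
        vs=[(im,M[n][i]) for n,im in(('scene',a),('side',b)) if M[n][i] is not None]
        if vs: print(l,len(vs),fit(l,vs,[*p,0,0],freez=len(vs)>1,S=4))
        else: print(l,p,'none')
E
```

```text
nest 17 [(np.float64(620.5), np.float64(-12.0), 6.18)]
nest 12 [(np.float64(621.5), np.float64(-11.0), 6.27)]
r1 17 [(np.float64(625.5), np.float64(-118.7), 6.93), (np.float64(625.0), np.float64(-118.7), 7.07)]
r1 12 [(np.float64(626.0), np.float64(-118.7), 7.29), (np.float64(626.0), np.float64(-118.7), 7.42)]
r2 17 [(np.float64(609.4), np.float64(-204.2), 7.08), (np.float64(609.4), np.float64(-204.2), 6.88)]
r2 12 [(np.float64(609.9), np.float64(-205.7), 7.3), (np.float64(609.9), np.float64(-205.7), 7.05)]
l1 17 [(np.float64(520.5), np.float64(-92.5), 7.24), (np.float64(520.5), np.float64(-92.5), 7.13)]
l1 12 [(np.float64(520.0), np.float64(-92.5), 7.46), (np.float64(520.0), np.float64(-92.5), 7.24)]
l2 17 [(np.float64(503.0), np.float64(-186.0), 6.65), (np.float64(502.5), np.float64(-186.0), 6.49)]
l2 12 [(np.float64(502.0), np.float64(-186.5), 6.59), (np.float64(501.5), np.float64(-187.0), 6.43)]
tablet1 2 [4.2727e+02 3.7530e+02 0.0000e+00 1.6400e+00 9.0000e-02]
tablet1 2 [5.4205e+02 3.7995e+02 0.0000e+00 2.1400e+00 2.1000e-01]
brick1 2 [ 4.3117e+02  1.5829e+02 -4.3030e+01  1.2400e+00  1.2000e-01]
brick1 2 [ 3.6967e+02  2.6822e+02 -9.2240e+01  2.6100e+00  1.3000e-01]
pot1 2 [4.9500e+02 2.7445e+02 0.0000e+00 1.2000e+00 1.6000e-01]
pot1 (540, 140) none
pot1 2 [6.6245e+02 1.4535e+02 0.0000e+00 2.2500e+00 8.0000e-02]
pot1 2 [ 6.1061e+02  2.7144e+02  0.0000e+00 -2.3100e+00  2.2000e-01]
```

Emit:
apply_moves --targets '[[1,[0.95,-0.15,0],[0,0,0]],[1,[0.95,-0.15,0],[0,0,0]],[1,[0.95,-0.15,0],[0,0,0]],[1,[0.95,-0.15,0],[0,0,0]],[1,[0.95,-0.15,0],[0,0,0]],[1,[0.95,-0.15,0],[0,0,0]],[1,[0,0,0],[0,0,0]],[1,[0,0,0],[0,0,0]]]'

```text
t: 17.62
ee_pos: [488.5, 179.7, 298.5]
orientation: [2.422, 2.001, -0.001]
ft_force: [0.4, -0.3, 0.1]
width: 87.7
grasp_force: 0.0
```

```bash
cat > surv.py <<'E'
from fit import *
a=snap('scene');b=snap('side');w=snap('wrist','w5.png'); pickle.dump(w,open('w5.pkl','wb'))
T={'tablet1':[(426,376),(544,380)],'brick1':[(431,157),(370,270)],'pot1':[(496,276),(540,140),(663,143),(610,270)]}
V=(('scene',a),('side',b),('wrist',w))
for l,pts in T.items():
    M={n:masks(l,n,im,pts,20 if l!='pot1' else 35) for n,im in V}
    for i,p in enumerate(pts):
        vs=[(im,M[n][i]) for n,im in V if M[n][i] is not None]
        print(l,p,len(vs),fit(l,vs,[*p,0,0],freez=len(vs)>1,S=2).tolist() if vs else '')
        if M['wrist'][i] is not None: print('    wrist z0',fit(l,[(w,M['wrist'][i])],[*p,0,0],freez=False,S=4).tolist())
E
python3 surv.py
```

```text
tablet1 (426, 376) 3 [427.15, 374.95, 0.0, 1.71, 0.11]
    wrist z0 [427.21, 374.79, 0.0, 0.0, 0.07]
tablet1 (544, 380) 3 [538.59, 379.01, 0.0, 2.1, 0.21]
    wrist z0 [539.52, 378.73, 0.0, 0.0, 0.08]
brick1 (431, 157) 2 [432.87, 158.64, -41.7, 0.54, 0.08]
    wrist z0 [433.12, 157.74, -40.73, 0.0, 0.06]
brick1 (370, 270) 3 [370.68, 267.94, 89.29, 1.91, 0.09]
    wrist z0 [369.91, 267.72, 87.74, 0.0, 0.05]
pot1 (496, 276) 3 [494.24, 274.7, 0.0, 1.95, 0.07]
    wrist z0 [494.05, 274.37, 0.0, 0.0, 0.05]
pot1 (540, 140) 3 [546.98, 142.59, 0.0, 2.03, 0.1]
    wrist z0 [547.7, 141.67, 0.0, 0.0, 0.03]
pot1 (663, 143) 3 [662.59, 144.48, 0.0, 1.16, 0.08]
    wrist z0 [662.81, 143.96, 0.0, 0.0, 0.03]
pot1 (610, 270) 2 [613.6, 273.26, 0.0, 1.18, 0.05]
    wrist z0 [614.52, 273.11, 0.0, 0.0, 0.03]
```

The fits are consistent: heights are about 0–2 mm and the views agree within 2 mm. I'll take the bricks first, far pocket first, starting with the one at (433,158).

Emit:
apply_moves --targets '[[1,[0,0,0.4],[0,0,-0.111]],[1,[0,0,0.4],[0,0,-0.111]],[1,[0,0,0.4],[0,0,-0.111]],[1,[0,0,0.4],[0,0,-0.111]],[1,[0,0,0.4],[0,0,-0.111]],[1,[0,0,0.4],[0,0,-0.111]],[1,[0.27,-0.53,0.6],[0,0,0]],[1,[0.28,-0.53,0.6],[0,0,0]]]'

```text
t: 19.23
ee_pos: [432.8, 158.0, 117.9]
orientation: [1.098, 2.943, 0.001]
ft_force: [0.5, 0.3, -1.1]
width: 87.8
grasp_force: 0.0
```

Emit:
apply_moves --targets '[[1,[0,0,0],[0,0,0]],[1,[0,0,0],[0,0,0]]]'

```text
t: 19.48
ee_pos: [435.3, 158.8, 119.8]
orientation: [1.098, 2.941, 0.003]
ft_force: [0.3, 0.1, -0.2]
width: 87.8
grasp_force: 0.0
```

```bash
cat > chk.py <<'E'
from fit import *
import sys
l,x,y,yaw=sys.argv[1],*map(float,sys.argv[2:5])
w=snap('wrist'); m=masks(l,'wrist',w,[(x,y)],20)[0]
if m is not None: print(fit(l,[(w,m)],[x,y,np.radians(yaw),0],freez=False,S=2).tolist())
E
python3 - <<'E'
from h import *
to(433,158,49,15)
E
python3 chk.py brick1 433 158 -41
```

```text
t 19.5 pos [435.3 158.8 119.8] yang 49.1 q6 -0.53 tilt [0.003 0.001] w 87.8 | turn 0.001 shift [ 0.023 -0.042  2.095]
[433.12, 157.94, -39.56, 0.0, 0.05]
```

Emit:
apply_moves --targets '[[1,[0.02,-0.04,0.7],[0,0,-0.008]],[1,[0,0,0.7],[0,0,0]],[1,[0,0,0.5],[0,0,0]],[1,[0,0,0.2],[0,0,0]],[-1,[0,0,0],[0,0,0]],[-1,[0,0,0],[0,0,0]],[-1,[0,0,0],[0,0,0]],[-1,[0,0,0],[0,0,0]]]'

```text
t: 20.58
ee_pos: [431.8, 157.5, 14.3]
orientation: [1.08, 2.949, 0.002]
ft_force: [-0.3, 0.1, 2.2]
width: 51.6
grasp_force: 16.8
```

Emit:
apply_moves --targets '[[-1,[0,0,0],[0,0,0]],[-1,[0,0,-0.2],[0,0,0]],[-1,[0,0,-0.8],[0,0,0]],[-1,[0,0,-0.8],[0,0,0]],[-1,[0,0,-0.5],[0,0,0.111]],[-1,[0,0,0],[0,0,0.111]],[-1,[0,0,0],[0,0,0.111]],[-1,[0,0,0],[0,0,0.111]]]'

```text
t: 21.58
ee_pos: [430.9, 157.1, 129.3]
orientation: [2.03, 2.398, 0.0]
ft_force: [0.0, 0.4, -0.1]
width: 0.3
grasp_force: 0.0
```

Emit:
apply_moves --targets '[[-1,[0,0,0],[0,0,0.111]],[-1,[0,0,0],[0,0,0.111]],[-1,[0,0,0],[0,0,0.009]],[-1,[0,0,0],[0,0,0]]]'

```text
t: 22.08
ee_pos: [431.1, 157.2, 128.9]
orientation: [2.421, 2.003, -0.0]
ft_force: [-0.2, -0.2, 0.8]
width: 0.2
grasp_force: 0.0
```

```bash
python3 - <<'E'
from h import *
to(502.5,-186.2,-10.8,90)
E
```

```text
t 22.1 pos [431.1 157.2 128.9] yang -10.8 q6 0.51 tilt [ 0. -0.] w 0.2 | turn 0.000 shift [-6.478  2.691  0.777]
```

The brick slipped out on the lift. I'll look.

```bash
python3 - <<'E'
from fit import *
w=snap('wrist','w6.png')
a=snap('scene')
for n,im in(('scene',a),('wrist',w)):
  print(n,[(round(x['score'],2),onz(im,x['xy'],0)[:2].round().tolist()) for x in ctrl.pinpoint('brick1',n) if x['score']>.3])
cv2.imwrite('pics/c6.png',np.hstack([w['pixels'],cv2.resize(a['pixels'][170:270,280:430],None,fx=1.8,fy=3.84)[:384]]))
E
python3 chk.py brick1 433 158 -41
```

```text
scene [(0.78, [364.0, 268.0]), (0.72, [254.0, 222.0]), (0.67, [425.0, 155.0])]
wrist [(0.93, [433.0, 157.0]), (0.89, [262.0, 220.0]), (0.75, [372.0, 267.0])]
[433.17, 160.14, -40.68, 0.0, 0.05]
```

View pics/c6.png

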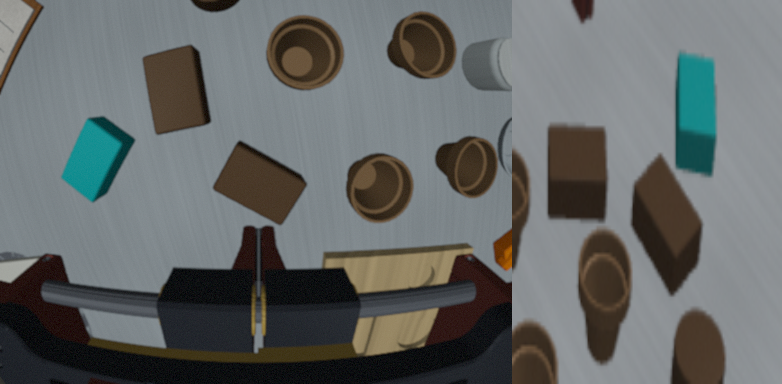

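The brick still lies flat at wrist (260,182), barely moved. I'll retry with a deeper grip, a full squeeze and a slow lift.

Emit:
apply_moves --targets '[[1,[0,0,0],[0,0,-0.111]],[1,[0,0,0],[0,0,-0.111]],[1,[0,0,0],[0,0,-0.111]],[1,[0,0,0],[0,0,-0.111]],[1,[0,0,0],[0,0,-0.111]],[1,[0,0,0],[0,0,-0.113]],[1,[0.01,0.07,0],[0,0,0]],[1,[0,0,0],[0,0,0]]]'

```text
t: 23.38
ee_pos: [433.4, 160.4, 128.7]
orientation: [1.101, 2.942, 0.0]
ft_force: [-0.2, 0.3, 0.8]
width: 76.9
grasp_force: 0.0
```

```bash
python3 - <<'E'
from h import *
to(433.2,159.3,49.3,7)
E
python3 chk.py brick1 433 160 -41
```

```text
t 23.4 pos [433.4 160.4 128.7] yang 49.0 q6 -0.53 tilt [0. 0.] w 76.9 | turn -0.004 shift [-0.013 -0.019  2.434]
[433.28, 158.8, -39.57, 0.0, 0.05]
```

Emit:
apply_moves --targets '[[1,[-0.01,-0.02,0.6],[0,0,-0.006]],[1,[0,0,0.7],[0,0,0]],[1,[0,0,0.7],[0,0,0]],[1,[0,0,0.43],[0,0,0]],[-1,[0,0,0],[0,0,0]],[-1,[0,0,0],[0,0,0]],[-1,[0,0,0],[0,0,0]],[-1,[0,0,0],[0,0,0]]]'

```text
t: 24.48
ee_pos: [433.4, 159.3, 8.0]
orientation: [1.082, 2.948, 0.002]
ft_force: [-0.0, -0.3, 4.4]
width: 51.9
grasp_force: 30.0
```

Emit:
apply_moves --targets '[[-1,[0,0,0],[0,0,0]],[-1,[0,0,0],[0,0,0]],[-1,[0,0,0],[0,0,0]],[-1,[0,0,-0.1],[0,0,0]],[-1,[0,0,-0.2],[0,0,0]],[-1,[0,0,-0.3],[0,0,0]],[-1,[0,0,0],[0,0,0]]]'

```text
t: 25.35
ee_pos: [433.8, 159.5, 38.6]
orientation: [1.082, 2.947, 0.003]
ft_force: [-0.6, -0.6, -0.8]
width: 51.6
grasp_force: 30.0
```

Emit:
apply_moves --targets '[[-1,[0,0,-0.3],[0,0,0.111]],[-1,[0,0,-0.5],[0,0,0.111]],[-1,[0,0,-0.5],[0,0,0.111]],[-1,[0,0,-0.3],[0,0,0.111]],[-1,[0,0,0],[0,0,0.111]],[-1,[0,0,0],[0,0,0.111]],[-1,[0,0,0],[0,0,0.013]],[-1,[0,0,0],[0,0,0]]]'

```text
t: 26.35
ee_pos: [432.6, 159.1, 117.1]
orientation: [-2.428, -1.993, 0.0]
ft_force: [-0.1, -0.3, -1.1]
width: 51.6
grasp_force: 30.0
```

```bash
python3 - <<'E'
from h import *
to(502.5,-186.2,-10.8,60)
E
```

```text
t 26.4 pos [432.6 159.1 117.1] yang -11.3 q6 0.52 tilt [-0. -0.] w 51.6 | turn -0.005 shift [-6.522  2.667  1.141]
```

Emit:
apply_moves --targets '[[-1,[-0.815,0.333,0],[0,0,-0.005]],[-1,[-0.815,0.333,0],[0,0,0]],[-1,[-0.815,0.333,0],[0,0,0]],[-1,[-0.815,0.333,0],[0,0,0]],[-1,[-0.815,0.333,0],[0,0,0]],[-1,[-0.815,0.333,0],[0,0,0]],[-1,[-0.815,0.333,0],[0,0,0]],[-1,[-0.815,0.333,0],[0,0,0]]]'

```text
t: 27.35
ee_pos: [501.3, -187.8, 117.1]
orientation: [-2.421, -2.002, 0.0]
ft_force: [0.4, 0.2, -1.7]
width: 51.7
grasp_force: 30.0
```

Emit:
apply_moves --targets '[[-1,[0,0,0.6],[0,0,0]],[-1,[0,0,0.5],[0,0,0]],[-1,[0,0,0],[0,0,0]],[-1,[0,0,0],[0,0,0]]]'

```text
t: 27.85
ee_pos: [501.6, -186.4, 62.7]
orientation: [2.422, 2.0, 0.0]
ft_force: [-0.2, 0.2, -1.1]
width: 51.7
grasp_force: 30.0
```

```bash
python3 - <<'E'
from h import *
to(502.5,-186.2,-10.8,20)
w=snap('wrist','w7.png')
E
```

```text
t 27.9 pos [ 501.6 -186.4   62.7] yang -10.9 q6 -0.19 tilt [ 0. -0.] w 51.7 | turn -0.001 shift [0.007 0.017 0.855]
```

View pics/w7.png

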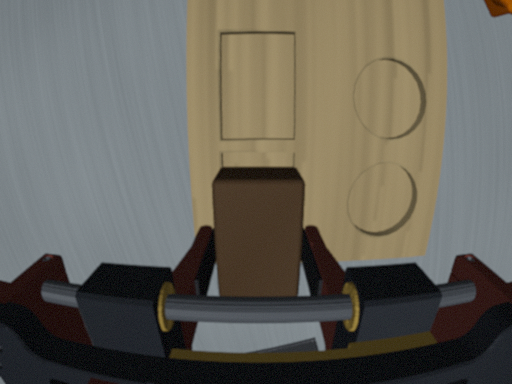

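The brick is held square to the board and centred on the pocket's columns: pocket edges at 222 and 294, brick centre at 258. I'll lower and release it.

Emit:
apply_moves --targets '[[-1,[0.01,0.015,0.4],[0,0,0]],[-1,[0,0,0.3],[0,0,0]],[-1,[0,0,0.14],[0,0,0]],[-1,[0,0,0],[0,0,0]]]'

```text
t: 28.4
ee_pos: [501.8, -185.9, 19.9]
orientation: [-2.423, -1.999, 0.001]
ft_force: [0.2, -0.3, -1.3]
width: 51.3
grasp_force: 30.0
```

Emit:
apply_moves --targets '[[0.35,[0,0,0],[0,0,0]],[0.35,[0,0,0],[0,0,0]],[0.35,[0,0,0],[0,0,0]],[0.5,[0,0,-0.3],[0,0,0]],[0.5,[0,0,-1],[0,0,0]],[1,[0,0,-1],[0,0,0]],[1,[0.5,0,-1],[0,0,0]],[1,[0,0,0],[0,0,0]]]'

```text
t: 29.4
ee_pos: [509.6, -161.4, 190.3]
orientation: [2.417, 1.996, 0.008]
ft_force: [-0.7, -0.2, 0.1]
width: 87.3
grasp_force: 0.0
```

```bash
python3 - <<'E'
from fit import *
to(370,268,0,300)
a=snap('scene')
w=snap('wrist'); MOD['long1']=B(80,52,38); m=masks('brick1','wrist',w,[(502.5,-186.2)],40)[0]
m2=masks('brick1','scene',a,[(502.5,-186.2)],25)[0]
print(m is not None,m2 is not None)
vs=[(i,k) for i,k in((w,m),(a,m2)) if k is not None]
if vs: print(fit('brick1',vs,[502.5,-186.2,np.radians(79),6],freez=len(vs)>1,S=2).tolist())
if m is not None: print(fit('brick1',vs[:1],[502.5,-186.2,np.radians(79),6],freez=False,S=4).tolist())
cv2.imwrite('pics/c8.png',np.hstack([w['pixels'][100:384,100:400],cv2.resize(a['pixels'][130:230,150:270],None,fx=2.84,fy=2.84)]))
E
```

```text
t 29.4 pos [ 509.6 -161.4  190.3] yang -10.9 q6 -0.14 tilt [ 0.009 -0.003] w 87.3 | turn -0.121 shift [ 8.588 -2.793 -2.194]
True True
[501.9, -183.97, 78.14, 8.06, 0.12]
[502.54, -186.32, 77.74, 6.0, 0.06]
```

View pics/c8.png

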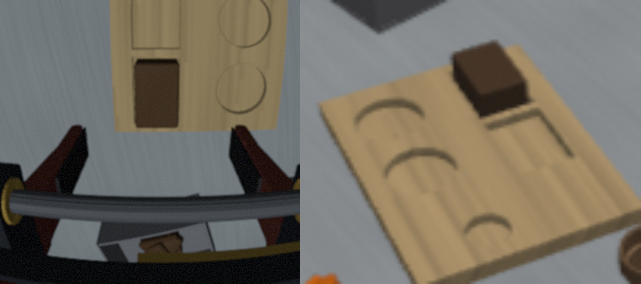

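The brick sits square in the far oblong pocket: the fit gives z about 6–8, centre (502.5,-186), and the scene crop shows it sunk at (490,75). Next is brick 2 at (370,268).

Emit:
apply_moves --targets '[[1,[0,0,0],[0,0,-0.1]],[1,[0.85,-0.31,0],[0,0,0]],[1,[0.85,-0.31,0],[0,0,0]],[1,[0.85,-0.31,0],[0,0,0]],[1,[0.85,-0.31,0],[0,0,0]],[1,[0.85,-0.31,0],[0,0,0]],[1,[0.85,-0.31,0],[0,0,0]],[1,[0.85,-0.31,0],[0,0,0]]]'

```text
t: 30.6
ee_pos: [407.2, 140.3, 184.0]
orientation: [-2.259, -2.181, 0.004]
ft_force: [-0.1, 0.0, -0.5]
width: 87.6
grasp_force: 0.0
```

Emit:
apply_moves --targets '[[1,[0.85,-0.31,0.2],[0,0,0]],[1,[0.85,-0.31,0.5],[0,0,0]],[1,[0.85,-0.31,0.7],[0,0,0]],[1,[0,0,0],[0,0,0]],[1,[0,0,0],[0,0,0]]]'

```text
t: 31.22
ee_pos: [366.1, 267.9, 114.4]
orientation: [-2.259, -2.183, 0.004]
ft_force: [-0.2, 0.1, 0.4]
width: 87.4
grasp_force: 0.0
```

```bash
python3 - <<'E'
from h import *
to(370,268,-2,7)
E
python3 chk.py brick1 370 268 88
```

```text
t 31.2 pos [366.1 267.9 114.4] yang -1.9 q6 0.64 tilt [-0.002 -0.002] w 87.4 | turn 0.001 shift [0.006 0.079 2.149]
[370.31, 268.68, 88.14, 0.0, 0.04]
```

Emit:
apply_moves --targets '[[1,[0.015,0.085,0.6],[0,0,0]],[1,[0,0,0.7],[0,0,0]],[1,[0,0,0.6],[0,0,0]],[1,[0,0,0.25],[0,0,0]],[-1,[0,0,0],[0,0,0]],[-1,[0,0,0],[0,0,0]],[-1,[0,0,0],[0,0,0]],[-1,[0,0,0],[0,0,0]]]'

```text
t: 32.33
ee_pos: [371.1, 269.5, 8.3]
orientation: [2.259, 2.183, 0.002]
ft_force: [1.7, 0.0, 3.3]
width: 51.9
grasp_force: 30.1
```

Emit:
apply_moves --targets '[[-1,[0,0,0],[0,0,0]],[-1,[0,0,0],[0,0,0]],[-1,[0,0,-0.1],[0,0,0]],[-1,[0,0,-0.3],[0,0,0]],[-1,[0,0,-0.6],[0,0,0]],[-1,[0,0,-0.6],[0,0,0]],[-1,[0,0,-0.6],[0,0,0]],[-1,[0,0,0],[0,0,0.098]]]'

```text
t: 33.33
ee_pos: [372.1, 270.2, 120.7]
orientation: [2.423, 1.998, 0.008]
ft_force: [-0.1, 0.1, -1.3]
width: 51.5
grasp_force: 30.0
```

```bash
python3 - <<'E'
from h import *
to(520.3,-92.5,-10.8,60)
E
```

```text
t 33.3 pos [372.1 270.2 120.7] yang -11.0 q6 0.79 tilt [0.004 0.003] w 51.5 | turn -0.002 shift [-6.571  4.27   1.215]
```

Emit:
apply_moves --targets '[[-1,[-0.82,0.534,0],[0,0,-0.002]],[-1,[-0.82,0.534,0],[0,0,0]],[-1,[-0.82,0.534,0],[0,0,0]],[-1,[-0.82,0.534,0],[0,0,0]],[-1,[-0.82,0.534,0],[0,0,0]],[-1,[-0.82,0.534,0],[0,0,0]],[-1,[-0.82,0.534,0],[0,0,0]],[-1,[-0.82,0.534,0],[0,0,0]]]'

```text
t: 34.33
ee_pos: [520.6, -94.1, 118.7]
orientation: [2.417, 2.006, 0.001]
ft_force: [1.2, 0.8, -1.1]
width: 52.0
grasp_force: 30.0
```

Emit:
apply_moves --targets '[[-1,[0,0,0.6],[0,0,0]],[-1,[0,0,0.6],[0,0,0]],[-1,[0,0,0],[0,0,0]],[-1,[0,0,0],[0,0,0]]]'

```text
t: 34.83
ee_pos: [520.8, -92.5, 58.9]
orientation: [2.416, 2.006, 0.001]
ft_force: [-0.4, -0.4, -0.4]
width: 51.6
grasp_force: 30.0
```

```bash
python3 - <<'E'
from h import *
to(520.3,-92.5,-10.8,20)
E
```

```text
t 34.8 pos [520.8 -92.5  58.9] yang -10.6 q6 -0.01 tilt [ 0.001 -0.   ] w 51.6 | turn 0.002 shift [-0.001 -0.009  0.778]
```

Emit:
apply_moves --targets '[[-1,[0.015,-0.01,0.4],[0,0,0.002]],[-1,[0,0,0.25],[0,0,0]],[-1,[0,0,0.12],[0,0,0]],[-1,[0,0,0],[0,0,0]]]'

```text
t: 35.33
ee_pos: [519.8, -91.7, 19.2]
orientation: [-2.42, -2.003, 0.0]
ft_force: [0.3, 0.0, -1.0]
width: 51.5
grasp_force: 30.0
```

Emit:
apply_moves --targets '[[0.35,[0,0,0],[0,0,0]],[0.35,[0,0,0],[0,0,0]],[0.35,[0,0,0],[0,0,0]],[0.5,[0,0,-0.3],[0,0,0]],[0.5,[0,0,-1],[0,0,0]],[1,[0,0,-1],[0,0,0]],[1,[-0.5,0,-1],[0,0,0]],[1,[-0.5,0,0],[0,0,0]]]'

```text
t: 36.33
ee_pos: [513.2, -142.0, 189.6]
orientation: [2.414, 1.999, 0.008]
ft_force: [0.6, -0.1, -0.1]
width: 87.8
grasp_force: 0.0
```

```bash
cat > placed.py <<'E'
from fit import *
import sys
a=snap('scene'); w=snap('wrist'); b=snap('side')
for arg in sys.argv[1:]:
    l,x,y,yaw=arg.split(','); x,y,yaw=map(float,(x,y,yaw)); vs=[]
    for n,im in(('wrist',w),('scene',a),('side',b)):
        m=masks(l,n,im,[(x,y)],28)[0]
        if m is not None: vs.append((im,m)); print(arg,n,'at z6',fit(l,[(im,m)],[x,y,np.radians(yaw),6],freez=False,S=4).tolist())
    if len(vs)>1: print('  free z',fit(l,vs,[x,y,np.radians(yaw),6],S=2).tolist())
E
python3 placed.py brick1,502.5,-186.2,79 brick1,520.3,-92.5,79
python3 - <<'E'
from h import *
to(539.5,379,-10.8,110)
E
```

```text
brick1,502.5,-186.2,79 wrist at z6 [502.4, -186.61, 79.15, 6.0, 0.03]
brick1,502.5,-186.2,79 scene at z6 [496.31, -196.12, 74.35, 6.0, 0.27]
brick1,502.5,-186.2,79 side at z6 [503.3, -180.17, 78.01, 6.0, 0.16]
  free z [501.57, -186.65, 77.8, 5.33, 0.17]
brick1,520.3,-92.5,79 wrist at z6 [519.61, -93.11, 78.87, 6.0, 0.03]
brick1,520.3,-92.5,79 scene at z6 [514.29, -98.86, 77.92, 6.0, 0.14]
brick1,520.3,-92.5,79 side at z6 [523.54, -81.43, 79.65, 6.0, 0.17]
  free z [519.87, -92.2, 78.45, 10.37, 0.14]
t 36.8 pos [ 510.3 -140.1  183.7] yang -10.7 q6 -0.10 tilt [-0.001  0.   ] w 87.8 | turn 0.001 shift [10.308 -1.371  1.474]
```

Emit:
apply_moves --targets '[[1,[0.86,-0.114,0],[0,0,0]],[1,[0.86,-0.114,0],[0,0,0]],[1,[0.86,-0.114,0],[0,0,0]],[1,[0.86,-0.114,0],[0,0,0]],[1,[0.86,-0.114,0],[0,0,0]],[1,[0.86,-0.114,0],[0,0,0]],[1,[0.86,-0.114,0],[0,0,0]],[1,[0.86,-0.114,0],[0,0,0]]]'

```text
t: 37.78
ee_pos: [529.6, 207.5, 183.8]
orientation: [-2.419, -2.004, 0.001]
ft_force: [0.1, 0.2, -0.3]
width: 87.8
grasp_force: 0.0
```

Emit:
apply_moves --targets '[[1,[0.86,-0.114,0],[0,0,0]],[1,[0.86,-0.114,0.4],[0,0,0]],[1,[0.86,-0.114,0.5],[0,0,0]],[1,[0.86,-0.114,0.5],[0,0,0]],[1,[0,0,0],[0,0,0]],[1,[0,0,0],[0,0,0]]]'

```text
t: 38.52
ee_pos: [539.3, 378.6, 113.8]
orientation: [2.42, 2.004, -0.002]
ft_force: [0.4, -0.7, 0.7]
width: 87.8
grasp_force: 0.0
```

```bash
python3 - <<'E'
from h import *
to(539.5,379,-10.8,8)
E
python3 chk.py tablet1 539.5 379 0
python3 chk.py tablet1 427 375 0
```

```text
t 38.5 pos [539.3 378.6 113.8] yang -10.7 q6 0.78 tilt [-0.001 -0.001] w 87.8 | turn 0.001 shift [8.000e-03 2.000e-03 2.116e+00]
[540.34, 379.77, 0.0, 0.0, 0.03]
[427.19, 374.76, 0.0, 0.0, 0.09]
```

Emit:
apply_moves --targets '[[1,[0.02,0.01,0.6],[0,0,0]],[1,[0,0,0.7],[0,0,0]],[1,[0,0,0.6],[0,0,0]],[1,[0,0,0.2],[0,0,0]],[-1,[0,0,0],[0,0,0]],[-1,[0,0,0],[0,0,0]],[-1,[0,0,0],[0,0,0]],[-1,[0,0,0],[0,0,0]]]'

```text
t: 39.72
ee_pos: [541.3, 380.2, 10.5]
orientation: [2.42, 2.003, 0.003]
ft_force: [-0.0, 0.6, 7.2]
width: 60.9
grasp_force: 30.0
```

Emit:
apply_moves --targets '[[-1,[0,0,0],[0,0,0]],[-1,[0,0,0],[0,0,0]],[-1,[0,0,-0.1],[0,0,0]],[-1,[0,0,-0.3],[0,0,0]],[-1,[0,0,-0.6],[0,0,0]],[-1,[0,0,-0.7],[0,0,0]],[-1,[0,0,-0.7],[0,0,0]],[-1,[0,0,0],[0,0,0]]]'

```text
t: 40.72
ee_pos: [542.4, 381.1, 133.1]
orientation: [2.42, 2.002, 0.01]
ft_force: [0.1, 0.8, -1.4]
width: 60.8
grasp_force: 30.0
```

```bash
python3 - <<'E'
from h import *
to(609.5,-204.5,-10.8,60)
E
```

```text
t 40.7 pos [542.4 381.1 133.1] yang -10.8 q6 0.78 tilt [0.005 0.004] w 60.8 | turn 0.000 shift [-11.253   3.512   1.461]
```

Emit:
apply_moves --targets '[[-1,[-0.938,0.293,0],[0,0,0]],[-1,[-0.938,0.293,0],[0,0,0]],[-1,[-0.938,0.293,0],[0,0,0]],[-1,[-0.938,0.293,0],[0,0,0]],[-1,[-0.938,0.293,0],[0,0,0]],[-1,[-0.938,0.293,0],[0,0,0]],[-1,[-0.938,0.293,0],[0,0,0]],[-1,[-0.938,0.293,0],[0,0,0]]]'

```text
t: 41.72
ee_pos: [584.6, -12.3, 128.1]
orientation: [-2.419, -2.002, 0.002]
ft_force: [1.4, 0.0, -0.4]
width: 60.8
grasp_force: 30.0
```

Emit:
apply_moves --targets '[[-1,[-0.938,0.293,0],[0,0,0]],[-1,[-0.938,0.293,0],[0,0,0]],[-1,[-0.938,0.293,0],[0,0,0]],[-1,[-0.938,0.293,0],[0,0,0]],[-1,[0,0,0.7],[0,0,0]],[-1,[0,0,0.7],[0,0,0]],[-1,[0,0,0],[0,0,0]],[-1,[0,0,0],[0,0,0]]]'

```text
t: 42.72
ee_pos: [608.1, -205.9, 59.6]
orientation: [2.42, 2.003, 0.0]
ft_force: [-0.0, -0.0, -1.6]
width: 61.3
grasp_force: 30.0
```

```bash
python3 - <<'E'
from fit import *
to(609.5,-204.5,-10.8,20.5)
w=snap('wrist'); o=w['obs']; m=masks('tablet1','wrist',w,[o['ee_pos'][:2]],o['ee_pos'][2]+10)[0]
if m is not None: print(fit('tablet1',[(w,m)],[*o['ee_pos'][:2],0,o['ee_pos'][2]-10],freez=False,S=2))
E
```

```text
t 42.7 pos [ 608.1 -205.9   59.6] yang -10.8 q6 -0.16 tilt [ 0. -0.] w 61.3 | turn 0.000 shift [0.034 0.022 0.782]
[ 6.0779e+02 -2.0633e+02  0.0000e+00  4.9580e+01  5.0000e-02]
```

Emit:
apply_moves --targets '[[-1,[0.033,0.022,0.3],[0,0,0]],[-1,[0,0,0.3],[0,0,0]],[-1,[0,0,0.18],[0,0,0]],[-1,[0,0,0],[0,0,0]]]'

```text
t: 43.32
ee_pos: [608.4, -204.3, 18.8]
orientation: [-2.419, -2.002, 0.002]
ft_force: [-0.2, 0.0, -0.5]
width: 61.3
grasp_force: 30.0
```

Emit:
apply_moves --targets '[[0.55,[0,0,0],[0,0,0]],[0.55,[0,0,0],[0,0,0]],[0.55,[0,0,0],[0,0,0]],[0.7,[0,0,-0.3],[0,0,0]],[0.7,[0,0,-1],[0,0,0]],[1,[0,0,-1],[0,0,0]],[1,[-0.5,0,-1],[0,0,0]],[1,[-0.5,0,0],[0,0,0]]]'

```text
t: 44.32
ee_pos: [602.8, -255.3, 191.9]
orientation: [2.413, 1.998, 0.007]
ft_force: [0.3, -0.2, -0.1]
width: 87.8
grasp_force: 0.0
```

```bash
python3 - <<'E'
from fit import *
to(427.2,374.8,-10.8,110)
w=snap('wrist')
for l,x,y,yaw in(('tablet1',609.5,-204.5,0),('brick1',520,-92.5,79),('brick1',502.5,-186.2,79)):
    m=masks(l,'wrist',w,[(x,y)],28)[0]
    if m is not None: print(l,[fit(l,[(w,m)],[x,y,np.radians(yaw),z],freez=False,S=4).tolist() for z in(6,12,18)])
E
```

```text
t 44.3 pos [ 602.8 -255.3  191.9] yang -10.7 q6 -0.23 tilt [ 0.009 -0.004] w 87.8 | turn 0.001 shift [11.72  -5.812  1.637]
tablet1 [[608.5, -205.62, 0.0, 6.0, 0.04], [608.4, -205.31, 0.0, 12.0, 0.07], [608.31, -205.54, 0.0, 18.0, 0.1]]
brick1 [[519.72, -93.5, 79.34, 6.0, 0.05], [521.11, -94.38, 79.61, 12.0, 0.08], [522.34, -95.9, 79.4, 18.0, 0.11]]
brick1 [[502.35, -185.58, 79.02, 6.0, 0.05], [504.65, -185.35, 77.14, 12.0, 0.07], [506.42, -185.14, 75.41, 18.0, 0.1]]
```

All three placed pieces fit best at z = 6, on the pocket floors. Next is tablet 2.

Emit:
apply_moves --targets '[[1,[0.837,-0.415,0],[0,0,0]],[1,[0.837,-0.415,0],[0,0,0]],[1,[0.837,-0.415,0],[0,0,0]],[1,[0.837,-0.415,0],[0,0,0]],[1,[0.837,-0.415,0],[0,0,0]],[1,[0.837,-0.415,0],[0,0,0]],[1,[0.837,-0.415,0],[0,0,0]],[1,[0.837,-0.415,0],[0,0,0]]]'

```text
t: 45.52
ee_pos: [498.1, 108.4, 184.8]
orientation: [-2.419, -2.003, 0.001]
ft_force: [0.6, 0.5, -0.9]
width: 87.7
grasp_force: 0.0
```

Emit:
apply_moves --targets '[[1,[0.837,-0.415,0],[0,0,0]],[1,[0.837,-0.415,0],[0,0,0]],[1,[0.837,-0.415,0],[0,0,0]],[1,[0.837,-0.415,0.5],[0,0,0]],[1,[0.837,-0.415,0.5],[0,0,0]],[1,[0.837,-0.415,0.5],[0,0,0]],[1,[0,0,0],[0,0,0]],[1,[0,0,0],[0,0,0]]]'

```text
t: 46.52
ee_pos: [423.5, 376.0, 109.9]
orientation: [2.419, 2.004, -0.002]
ft_force: [0.5, 0.2, 0.5]
width: 87.9
grasp_force: 0.0
```

```bash
python3 - <<'E'
from h import *
to(427.2,374.8,-10.8,8)
E
python3 chk.py tablet1 427 375 0
```

```text
t 46.5 pos [423.5 376.  109.9] yang -10.7 q6 0.89 tilt [-0.001 -0.001] w 87.9 | turn 0.001 shift [-0.009  0.078  2.039]
[427.43, 374.0, 0.0, 0.0, 0.08]
```

Emit:
apply_moves --targets '[[1,[-0.015,0.08,0.6],[0,0,0]],[1,[0,0,0.7],[0,0,0]],[1,[0,0,0.5],[0,0,0]],[1,[0,0,0.2],[0,0,0]],[-1,[0,0,0],[0,0,0]],[-1,[0,0,0],[0,0,0]],[-1,[0,0,0],[0,0,0]],[-1,[0,0,0],[0,0,0]]]'

```text
t: 47.62
ee_pos: [428.6, 375.2, 11.2]
orientation: [2.42, 2.003, 0.003]
ft_force: [-0.1, -0.8, 5.9]
width: 61.0
grasp_force: 30.0
```

Emit:
apply_moves --targets '[[-1,[0,0,0],[0,0,0]],[-1,[0,0,0],[0,0,0]],[-1,[0,0,-0.1],[0,0,0]],[-1,[0,0,-0.3],[0,0,0]],[-1,[0,0,-0.6],[0,0,0]],[-1,[0,0,-0.7],[0,0,0]],[-1,[0,0,-0.7],[0,0,0]],[-1,[0,0,0],[0,0,0]]]'

```text
t: 48.62
ee_pos: [429.6, 376.2, 133.6]
orientation: [-2.42, -2.003, -0.01]
ft_force: [-0.3, 0.5, -1.9]
width: 60.7
grasp_force: 30.0
```

```bash
python3 - <<'E'
from h import *
to(625.8,-118.7,-10.8,60)
E
```

```text
t 48.6 pos [429.6 376.2 133.6] yang -10.8 q6 0.89 tilt [0.005 0.004] w 60.7 | turn 0.000 shift [-8.987  5.708  1.473]
```

Emit:
apply_moves --targets '[[-1,[-0.75,0.476,0],[0,0,0]],[-1,[-0.75,0.476,0],[0,0,0]],[-1,[-0.75,0.476,0],[0,0,0]],[-1,[-0.75,0.476,0],[0,0,0]],[-1,[-0.75,0.476,0],[0,0,0]],[-1,[-0.75,0.476,0],[0,0,0]],[-1,[-0.75,0.476,0],[0,0,0]],[-1,[-0.75,0.476,0],[0,0,0]]]'

```text
t: 49.62
ee_pos: [558.4, 42.9, 129.2]
orientation: [-2.42, -2.002, 0.002]
ft_force: [1.0, -0.1, -0.4]
width: 60.7
grasp_force: 30.0
```

Emit:
apply_moves --targets '[[-1,[-0.75,0.476,0],[0,0,0]],[-1,[-0.75,0.476,0],[0,0,0]],[-1,[-0.75,0.476,0],[0,0,0]],[-1,[-0.74,0.476,0],[0,0,0]],[-1,[0,0,0.7],[0,0,0]],[-1,[0,0,0.7],[0,0,0]],[-1,[0,0,0],[0,0,0]],[-1,[0,0,0],[0,0,0]]]'

```text
t: 50.62
ee_pos: [624.7, -120.2, 60.6]
orientation: [2.42, 2.003, 0.0]
ft_force: [0.6, 0.2, -1.3]
width: 60.7
grasp_force: 30.0
```

```bash
python3 - <<'E'
from fit import *
to(625.8,-118.7,-10.8,20)
w=snap('wrist'); o=w['obs']; m=masks('tablet1','wrist',w,[o['ee_pos'][:2]],o['ee_pos'][2]+10)[0]
if m is not None: print(fit('tablet1',[(w,m)],[*o['ee_pos'][:2],0,o['ee_pos'][2]-10],freez=False,S=2))
E
```

```text
t 50.6 pos [ 624.7 -120.2   60.6] yang -10.8 q6 -0.02 tilt [ 0. -0.] w 60.7 | turn 0.000 shift [0.034 0.017 0.812]
[ 6.2435e+02 -1.1987e+02  0.0000e+00  5.0620e+01  5.0000e-02]
```

Emit:
apply_moves --targets '[[-1,[0.03,0.02,0.3],[0,0,0]],[-1,[0,0,0.3],[0,0,0]],[-1,[0,0,0.2],[0,0,0]],[-1,[0,0,0],[0,0,0]]]'

```text
t: 51.22
ee_pos: [624.7, -118.8, 18.7]
orientation: [-2.419, -2.001, 0.002]
ft_force: [-0.4, 0.4, -0.1]
width: 60.5
grasp_force: 30.0
```

Emit:
apply_moves --targets '[[0.55,[0,0,0],[0,0,0]],[0.55,[0,0,0],[0,0,0]],[0.55,[0,0,0],[0,0,0]],[0.7,[0,0,-0.3],[0,0,0]],[0.7,[0,0,-1],[0,0,0]],[1,[-0.5,0,-1],[0,0,0]],[1,[-0.5,0,-1],[0,0,0]],[1,[-0.5,0,-1],[0,0,0]]]'

```text
t: 52.22
ee_pos: [611.4, -193.3, 238.3]
orientation: [2.419, 2.002, 0.001]
ft_force: [0.2, -0.2, 0.5]
width: 87.9
grasp_force: 0.0
```

```bash
python3 - <<'E'
from fit import *
to(547.7,142,-10.8,110)
w=snap('wrist')
for l,x,y,yaw in(('tablet1',625.8,-118.7,0),('tablet1',609.5,-204.5,0),('brick1',520,-92.5,79),('brick1',502.5,-186.2,79)):
    m=masks(l,'wrist',w,[(x,y)],28)[0]
    if m is not None: print(l,[fit(l,[(w,m)],[x,y,np.radians(yaw),z],freez=False,S=4).tolist() for z in(6,12,18)])
for x,y in((547.7,141.7),(662.8,144)):
    m=masks('pot1','wrist',w,[(x,y)],35)[0]
    if m is not None: print('pot',fit('pot1',[(w,m)],[x,y,0,0],freez=False,S=4).tolist())
E
```

```text
t 52.2 pos [ 611.4 -193.3  238.3] yang -10.8 q6 -0.14 tilt [ 0.001 -0.001] w 87.9 | turn 0.000 shift [ 6.349 -2.508  2.567]
tablet1 [[624.97, -119.79, 0.0, 6.0, 0.03], [624.99, -119.79, 0.0, 12.0, 0.05], [624.82, -119.8, 0.0, 18.0, 0.08]]
tablet1 [[609.22, -205.78, 0.0, 6.0, 0.04], [609.82, -204.29, 0.0, 12.0, 0.06], [609.65, -203.45, 0.0, 18.0, 0.09]]
brick1 [[520.01, -93.63, 78.85, 6.0, 0.05], [521.65, -94.15, 78.13, 12.0, 0.07], [523.27, -93.87, 78.13, 18.0, 0.1]]
brick1 [[502.19, -186.74, 76.48, 6.0, 0.08], [503.63, -185.46, 74.58, 12.0, 0.11], [505.24, -184.77, 74.13, 18.0, 0.14]]
```

All four pieces fit best at floor height, in their pockets. Now the pots, starting with the one at (547.7,142).

Emit:
apply_moves --targets '[[1,[0.794,-0.313,0],[0,0,0]],[1,[0.794,-0.313,0],[0,0,0]],[1,[0.794,-0.313,0],[0,0,0]],[1,[0.794,-0.313,0],[0,0,0]],[1,[0.794,-0.313,0],[0,0,0]],[1,[0.794,-0.313,0.5],[0,0,0]],[1,[0.794,-0.313,0.7],[0,0,0]],[1,[0.794,-0.313,0.8],[0,0,0]]]'

```text
t: 53.58
ee_pos: [547.0, 144.5, 133.4]
orientation: [-2.419, -2.003, 0.001]
ft_force: [0.7, -0.8, -0.3]
width: 87.6
grasp_force: 0.0
```

Emit:
apply_moves --targets '[[1,[0,0,0],[0,0,0]],[1,[0,0,0],[0,0,0]]]'

```text
t: 53.82
ee_pos: [547.8, 142.8, 134.7]
orientation: [-2.419, -2.004, 0.002]
ft_force: [0.3, 0.7, 0.5]
width: 87.9
grasp_force: 0.0
```

```bash
cat > pots.py <<'E'
from fit import *
import sys
w=snap('wrist')
for x,y in((547.7,141.7),(662.8,144),(494,274.4),(614.5,273)):
    m=masks('pot1','wrist',w,[(x,y)],35)[0]
    if m is not None: print('pot',fit('pot1',[(w,m)],[x,y,0,0],freez=False,S=4).tolist())
E
python3 pots.py; python3 - <<'E'
from h import *
to(547.7,142,-10.8,36)
E
```

```text
pot [547.19, 141.59, 0.0, 0.0, 0.02]
pot [663.72, 144.46, 0.0, 0.0, 0.03]
pot [493.88, 274.44, 0.0, 0.0, 0.02]
pot [614.66, 272.9, 0.0, 0.0, 0.03]
t 54.1 pos [548.9 142.  136.1] yang -10.9 q6 0.42 tilt [0.002 0.   ] w 87.7 | turn -0.001 shift [-0.004 -0.024  2.002]
```

Emit:
apply_moves --targets '[[1,[-0.01,-0.03,0.6],[0,0,0]],[1,[0,0,0.7],[0,0,0]],[1,[0,0,0.5],[0,0,0]],[1,[0,0,0.2],[0,0,0]],[-1,[0,0,0],[0,0,0]],[-1,[0,0,0],[0,0,0]],[-1,[0,0,0],[0,0,0]],[-1,[0,0,0],[0,0,0]]]'

```text
t: 55.08
ee_pos: [547.4, 142.8, 36.2]
orientation: [2.42, 2.002, 0.003]
ft_force: [-0.6, -0.8, 5.7]
width: 64.4
grasp_force: 30.0
```

Emit:
apply_moves --targets '[[-1,[0,0,0],[0,0,0]],[-1,[0,0,0],[0,0,0]],[-1,[0,0,-0.1],[0,0,0]],[-1,[0,0,-0.3],[0,0,0]],[-1,[0,0,-0.6],[0,0,0]],[-1,[0,0,-0.7],[0,0,0]],[-1,[0,0,-0.7],[0,0,0]],[-1,[0,0,0],[0,0,0]]]'

```text
t: 56.08
ee_pos: [548.5, 143.0, 158.6]
orientation: [2.418, 2.001, 0.009]
ft_force: [0.2, -0.2, 0.1]
width: 64.0
grasp_force: 30.0
```

```bash
python3 - <<'E'
from h import *
to(621,-11.6,-10.8,80)
E
```

```text
t 56.1 pos [548.5 143.  158.6] yang -10.8 q6 0.42 tilt [0.006 0.001] w 64.0 | turn 0.000 shift [-2.766  2.003  1.573]
```

Emit:
apply_moves --targets '[[-1,[-0.69,0.5,0],[0,0,0]],[-1,[-0.69,0.5,0],[0,0,0]],[-1,[-0.69,0.5,0],[0,0,0]],[-1,[-0.69,0.5,0],[0,0,0]],[-1,[0,0,0.8],[0,0,0]],[-1,[0,0,0.77],[0,0,0]],[-1,[0,0,0],[0,0,0]],[-1,[0,0,0],[0,0,0]]]'

```text
t: 57.08
ee_pos: [619.2, -11.6, 77.2]
orientation: [2.42, 2.003, 0.0]
ft_force: [1.3, -0.0, 0.6]
width: 64.2
grasp_force: 30.0
```

```bash
python3 - <<'E'
from fit import *
to(621,-11.6,-10.8,43)
w=snap('wrist'); o=w['obs']; m=masks('pot1','wrist',w,[o['ee_pos'][:2]],o['ee_pos'][2]+10)[0]
if m is not None: print(fit('pot1',[(w,m)],[*o['ee_pos'][:2],0,o['ee_pos'][2]-36],freez=False,S=2))
E
```

```text
t 57.1 pos [619.2 -11.6  77.2] yang -10.8 q6 0.15 tilt [ 0. -0.] w 64.2 | turn 0.000 shift [0.008 0.034 0.685]
[ 6.1905e+02 -1.2340e+01  0.0000e+00  4.1240e+01  2.0000e-02]
```

Emit:
apply_moves --targets '[[-1,[0.012,0.035,0.3],[0,0,0]],[-1,[0,0,0.2],[0,0,0]],[-1,[0,0,0.1],[0,0,0]],[-1,[0,0,0.06],[0,0,0]],[-1,[0,0,0],[0,0,0]]]'

```text
t: 57.8
ee_pos: [620.9, -11.4, 43.5]
orientation: [2.42, 2.003, 0.0]
ft_force: [0.1, 0.5, -0.3]
width: 64.6
grasp_force: 30.0
```

Emit:
apply_moves --targets '[[-1,[0,0,0.02],[0,0,0]],[0.7,[0,0,0],[0,0,0]],[0.7,[0,0,0],[0,0,0]],[0.9,[0,0,0],[0,0,0]],[1,[0,0,-0.3],[0,0,0]],[1,[0,0,-0.8],[0,0,0]],[1,[0,0,-1],[0,0,0]],[1,[-0.8,0,-0.6],[0,0,0]]]'

```text
t: 58.8
ee_pos: [614.9, -49.6, 181.5]
orientation: [2.415, 2.005, 0.005]
ft_force: [-0.1, -0.4, -0.1]
width: 87.7
grasp_force: 0.0
```

Emit:
apply_moves --targets '[[1,[-0.8,0,0],[0,0,0]],[1,[0,0,0],[0,0,0]]]'

```text
t: 59.05
ee_pos: [605.7, -92.2, 179.4]
orientation: [2.422, 1.998, 0.002]
ft_force: [0.5, 0.2, 0.1]
width: 87.8
grasp_force: 0.0
```

```bash
python3 - <<'E'
from fit import *
to(663.5,144.3,-10.8,150)
w=snap('wrist'); m=masks('pot1','wrist',w,[(621,-11.6)],40)[0]
if m is not None: print([fit('pot1',[(w,m)],[621,-11.6,0,z],freez=False,S=4).tolist() for z in (6,12,18)])
cv2.imwrite('pics/c9.png',w['pixels'])
E
```

```text
t 59.0 pos [605.7 -92.2 179.4] yang -11.0 q6 0.02 tilt [ 0.002 -0.001] w 87.8 | turn -0.002 shift [4.864 0.249 0.588]
[[620.95, -11.97, 0.0, 6.0, 0.03], [621.12, -12.5, 0.0, 12.0, 0.06], [621.54, -12.96, 0.0, 18.0, 0.1]]
```

Bottom pot is upright in the nest: best fit at z = 6, (621,-12). Next is the pot at (663.6,144.4).

Emit:
apply_moves --targets '[[1,[0.81,0.042,0],[0,0,-0.002]],[1,[0.81,0.042,0],[0,0,0]],[1,[0.81,0.042,0],[0,0,0]],[1,[0.81,0.042,0],[0,0,0]],[1,[0.81,0.042,0.3],[0,0,0]],[1,[0.81,0.042,0.6],[0,0,0]],[1,[0,0,0],[0,0,0]],[1,[0,0,0],[0,0,0]]]'

```text
t: 60.15
ee_pos: [662.7, 147.0, 132.7]
orientation: [-2.416, -2.008, 0.001]
ft_force: [-0.2, -1.1, -0.5]
width: 87.6
grasp_force: 0.0
```

```bash
python3 pots.py; python3 - <<'E'
from h import *
to(663.5,144.3,-10.8,36)
E
```

```text
pot [664.0, 144.4, 0.0, 0.0, 0.02]
pot [493.92, 274.38, 0.0, 0.0, 0.05]
pot [614.92, 272.75, 0.0, 0.0, 0.02]
t 60.4 pos [663.4 145.6 133.7] yang -10.7 q6 0.38 tilt [0.001 0.   ] w 88.1 | turn 0.001 shift [-0.025  0.006  1.953]
```

Emit:
apply_moves --targets '[[1,[-0.025,0.015,0.6],[0,0,0]],[1,[0,0,0.7],[0,0,0]],[1,[0,0,0.5],[0,0,0]],[1,[0,0,0.15],[0,0,0]],[-1,[0,0,0],[0,0,0]],[-1,[0,0,0],[0,0,0]],[-1,[0,0,0],[0,0,0]],[-1,[0,0,0],[0,0,0]]]'

```text
t: 61.4
ee_pos: [664.5, 145.2, 36.5]
orientation: [2.416, 2.006, 0.003]
ft_force: [-0.8, -0.4, 6.0]
width: 64.2
grasp_force: 30.0
```

Emit:
apply_moves --targets '[[-1,[0,0,0],[0,0,0]],[-1,[0,0,0],[0,0,0]],[-1,[0,0,-0.1],[0,0,0]],[-1,[0,0,-0.3],[0,0,0]],[-1,[0,0,-0.7],[0,0,0]],[-1,[0,0,-0.9],[0,0,0]],[-1,[0,0,-0.9],[0,0,0]],[-1,[0,0,0],[0,0,0]]]'

```text
t: 62.4
ee_pos: [666.3, 145.6, 185.6]
orientation: [2.414, 2.004, 0.012]
ft_force: [0.1, -0.4, -0.3]
width: 64.1
grasp_force: 30.0
```

```bash
python3 - <<'E'
from h import *
to(621,-11.9,-10.8,120)
E
```

```text
t 62.4 pos [666.3 145.6 185.6] yang -10.6 q6 0.38 tilt [0.008 0.002] w 64.1 | turn 0.002 shift [-3.265 -0.3    1.312]
```

Emit:
apply_moves --targets '[[-1,[-0.65,-0.06,0],[0,0,0.002]],[-1,[-0.65,-0.06,0],[0,0,0]],[-1,[-0.65,-0.06,0],[0,0,0]],[-1,[-0.65,-0.06,0],[0,0,0]],[-1,[-0.65,-0.06,0],[0,0,0]],[-1,[0,0,0.7],[0,0,0]],[-1,[0,0,0.6],[0,0,0]],[-1,[0,0,0],[0,0,0]]]'

```text
t: 63.4
ee_pos: [615.8, -11.8, 112.4]
orientation: [-2.417, -2.0, 0.007]
ft_force: [0.3, 0.1, -0.0]
width: 64.2
grasp_force: 30.0
```

Emit:
apply_moves --targets '[[-1,[0,0,0],[0,0,0]],[-1,[0,0,0],[0,0,0]]]'

```text
t: 63.65
ee_pos: [619.4, -11.7, 116.5]
orientation: [2.419, 2.002, 0.003]
ft_force: [0.4, -0.4, 0.4]
width: 64.1
grasp_force: 30.0
```

```bash
cat > held.py <<'E'
from fit import *
import sys
z=float(sys.argv[1]); to(621,-11.9,-10.8,z)
w=snap('wrist'); o=w['obs']; m=masks('pot1','wrist',w,[o['ee_pos'][:2]],o['ee_pos'][2]+10)[0]
if m is not None: print(fit('pot1',[(w,m)],[*o['ee_pos'][:2],0,o['ee_pos'][2]-36],freez=False,S=2))
to(621,-11.9,-10.8,z)
E
python3 held.py 71.5
```

```text
t 63.6 pos [619.4 -11.7 116.5] yang -10.8 q6 0.15 tilt [ 0.002 -0.   ] w 64.1 | turn 0.000 shift [0.002 0.032 0.9  ]
[ 6.1926e+02 -1.2210e+01  0.0000e+00  8.0520e+01  2.0000e-02]
t 63.8 pos [619.2 -11.7 116.3] yang -10.8 q6 0.15 tilt [ 0.002 -0.   ] w 64.5 | turn 0.000 shift [0.003 0.036 0.896]
```

Emit:
apply_moves --targets '[[-1,[0.005,0.036,0.3],[0,0,0]],[-1,[0,0,0.3],[0,0,0]],[-1,[0,0,0.15],[0,0,0]],[-1,[0,0,0.1],[0,0,0]],[-1,[0,0,0],[0,0,0]]]'

```text
t: 64.38
ee_pos: [620.0, -11.9, 72.1]
orientation: [-2.42, -2.002, 0.001]
ft_force: [-0.5, -0.6, 0.2]
width: 64.2
grasp_force: 30.0
```

Emit:
apply_moves --targets '[[0.7,[0,0.01,0],[0,0,0]],[0.9,[0,0,0],[0,0,0]],[1,[0,0,0],[0,0,0]],[1,[0,0,-0.3],[0,0,0]],[1,[0,0,-0.8],[0,0,0]],[1,[0,0,-1],[0,0,0]],[1,[-0.8,0,-0.6],[0,0,0]],[1,[-0.8,0,0],[0,0,0]]]'

```text
t: 65.38
ee_pos: [607.8, -91.4, 212.3]
orientation: [2.415, 2.001, 0.007]
ft_force: [-0.0, -1.4, -0.6]
width: 87.8
grasp_force: 0.0
```

Emit:
apply_moves --targets '[[1,[0,0,0],[0,0,0]],[1,[0,0,0],[0,0,0]]]'

```text
t: 65.62
ee_pos: [605.8, -90.3, 208.2]
orientation: [2.421, 2.002, 0.001]
ft_force: [-0.7, 0.1, -0.1]
width: 87.5
grasp_force: 0.0
```

```bash
cat > stack.py <<'E'
from fit import *
import sys
n=int(sys.argv[1]); x,y=621,-11.9; H=18*(n-1)
MOD['pot1']=np.vstack([C(18,0),C(33,46),C(33,64+H)])
w=snap('wrist'); m=masks('pot1','wrist',w,[(x,y)],40+H/2)
# union of pot masks near the stack
L=[q['region'] for q in ctrl.masks_of('pot1','wrist') if q['score']>.25]; u=None
base=hullmask(w,MOD['pot1']+[x,y,6],1)>0
for r in L:
    if (r&base).sum()>.5*r.sum(): u=r if u is None else u|r
if u is not None:
    for h in (H,H+5,H+10,H+15):
        MOD['pot1']=np.vstack([C(18,0),C(33,46),C(33,64+h)]); print('extra',h-H,fit('pot1',[(w,u)],[x,y,0,6],freez=False,S=4).tolist())
# top rim: wall pixels of the topmost pot
cv2.imwrite('pics/st%d.png'%n,w['pixels'])
E
python3 stack.py 2; python3 - <<'E'
from h import *
to(614.9,272.8,-10.8,150)
E
```

```text
extra 0 [620.8, -12.49, 0.0, 6.0, 0.04]
extra 5 [620.63, -12.8, 0.0, 6.0, 0.06]
extra 10 [620.98, -13.22, 0.0, 6.0, 0.09]
extra 15 [620.1, -13.39, 0.0, 6.0, 0.12]
t 65.8 pos [605.9 -89.6 207.6] yang -10.7 q6 0.02 tilt [-0.  0.] w 88.1 | turn 0.001 shift [ 7.153 -1.181  1.151]
```

The second pot dropped fully home (extra height 0 fits best). Next is the third pot.

Emit:
apply_moves --targets '[[1,[0.894,-0.148,0],[0,0,0]],[1,[0.894,-0.148,0],[0,0,0]],[1,[0.894,-0.148,0],[0,0,0]],[1,[0.894,-0.148,0],[0,0,0]],[1,[0.894,-0.148,0],[0,0,0]],[1,[0.894,-0.148,0.4],[0,0,0]],[1,[0.894,-0.148,0.5],[0,0,0]],[1,[0.894,-0.148,0.6],[0,0,0]]]'

```text
t: 66.78
ee_pos: [614.5, 274.5, 132.1]
orientation: [2.419, 2.004, 0.001]
ft_force: [0.7, 0.9, -0.3]
width: 87.7
grasp_force: 0.0
```

Emit:
apply_moves --targets '[[1,[0,0,0],[0,0,0]],[1,[0,0,0],[0,0,0]]]'

```text
t: 67.03
ee_pos: [614.3, 272.0, 132.6]
orientation: [2.419, 2.004, -0.001]
ft_force: [-0.1, -0.6, 0.0]
width: 88.1
grasp_force: 0.0
```

```bash
python3 pots.py; python3 - <<'E'
from h import *
to(614.9,272.8,-10.8,36)
E
```

```text
pot [493.61, 274.23, 0.0, 0.0, 0.06]
pot [614.89, 273.2, 0.0, 0.0, 0.02]
t 67.3 pos [615.3 270.9 133.7] yang -10.9 q6 0.59 tilt [0.001 0.   ] w 88.1 | turn -0.001 shift [ 0.036 -0.014  1.955]
```

Emit:
apply_moves --targets '[[1,[0.035,-0.01,0.6],[0,0,0]],[1,[0,0,0.7],[0,0,0]],[1,[0,0,0.5],[0,0,0]],[1,[0,0,0.15],[0,0,0]],[-1,[0,0,0],[0,0,0]],[-1,[0,0,0],[0,0,0]],[-1,[0,0,0],[0,0,0]],[-1,[0,0,0],[0,0,0]]]'

```text
t: 68.28
ee_pos: [615.4, 274.0, 36.5]
orientation: [2.42, 2.002, 0.003]
ft_force: [-0.2, 0.1, 5.2]
width: 64.9
grasp_force: 30.0
```

Emit:
apply_moves --targets '[[-1,[0,0,0],[0,0,0]],[-1,[0,0,0],[0,0,0]],[-1,[0,0,-0.1],[0,0,0]],[-1,[0,0,-0.3],[0,0,0]],[-1,[0,0,-0.7],[0,0,0]],[-1,[0,0,-0.9],[0,0,0]],[-1,[0,0,-0.9],[0,0,0]],[-1,[0,0,-0.3],[0,0,0]]]'

```text
t: 69.28
ee_pos: [615.9, 274.3, 199.2]
orientation: [2.419, 2.002, 0.008]
ft_force: [0.4, -0.8, -0.1]
width: 65.0
grasp_force: 30.0
```

```bash
python3 - <<'E'
from h import *
to(621,-11.9,-10.8,136)
E
```

```text
t 69.3 pos [615.9 274.3 199.2] yang -10.8 q6 0.59 tilt [0.005 0.002] w 65.0 | turn 0.000 shift [-5.603  1.172  1.264]
```

Emit:
apply_moves --targets '[[-1,[-0.8,0.167,0],[0,0,0]],[-1,[-0.8,0.167,0],[0,0,0]],[-1,[-0.8,0.167,0],[0,0,0]],[-1,[-0.8,0.167,0],[0,0,0]],[-1,[-0.8,0.167,0],[0,0,0]],[-1,[-0.8,0.167,0],[0,0,0]],[-1,[-0.8,0.167,0],[0,0,0]],[-1,[0,0,0],[0,0,0]]]'

```text
t: 70.28
ee_pos: [618.6, -14.8, 194.2]
orientation: [-2.423, -1.998, 0.002]
ft_force: [0.5, 1.6, 0.6]
width: 65.0
grasp_force: 30.0
```

Emit:
apply_moves --targets '[[-1,[0,0,0.6],[0,0,0]],[-1,[0,0,0.6],[0,0,0]],[-1,[0,0,0],[0,0,0]],[-1,[0,0,0],[0,0,0]]]'

```text
t: 70.78
ee_pos: [619.8, -11.7, 135.8]
orientation: [2.42, 2.003, 0.001]
ft_force: [1.2, 1.1, -0.2]
width: 65.0
grasp_force: 30.0
```

```bash
python3 held.py 91
```

```text
t 70.8 pos [619.8 -11.7 135.8] yang -10.8 q6 0.15 tilt [0. 0.] w 65.0 | turn 0.001 shift [0.    0.023 0.895]
[ 6.1968e+02 -1.2350e+01  0.0000e+00  9.9770e+01  3.0000e-02]
t 70.9 pos [620.4 -12.  136.5] yang -10.8 q6 0.15 tilt [ 0.002 -0.   ] w 65.2 | turn 0.000 shift [0.005 0.012 0.91 ]
```

Emit:
apply_moves --targets '[[-1,[0.003,0.017,0.3],[0,0,0]],[-1,[0,0,0.3],[0,0,0]],[-1,[0,0,0.15],[0,0,0]],[-1,[0,0,0.13],[0,0,0]],[-1,[0,0,0],[0,0,0]]]'

```text
t: 71.5
ee_pos: [620.0, -12.4, 90.5]
orientation: [-2.42, -2.002, 0.001]
ft_force: [-0.4, -0.1, -0.7]
width: 65.2
grasp_force: 30.0
```

Emit:
apply_moves --targets '[[0.7,[0,0.01,0],[0,0,0]],[0.9,[0,0,0],[0,0,0]],[1,[0,0,0],[0,0,0]],[1,[0,0,-0.3],[0,0,0]],[1,[0,0,-0.8],[0,0,0]],[1,[0,0,-1],[0,0,0]],[1,[-0.8,0,-0.6],[0,0,0]],[1,[-0.8,0,0],[0,0,0]]]'

```text
t: 72.5
ee_pos: [607.8, -91.9, 230.9]
orientation: [2.415, 2.001, 0.007]
ft_force: [-0.1, 0.5, -0.3]
width: 88.0
grasp_force: 0.0
```

Emit:
apply_moves --targets '[[1,[0,0,0],[0,0,0]],[1,[0,0,0],[0,0,0]]]'

```text
t: 72.75
ee_pos: [605.8, -90.8, 226.7]
orientation: [2.421, 2.002, 0.001]
ft_force: [0.2, 0.2, 0.1]
width: 88.1
grasp_force: 0.0
```

```bash
python3 stack.py 3; python3 - <<'E'
from h import *
to(493.9,274.4,-10.8,140)
E
```

```text
extra 0 [620.48, -12.96, 0.0, 6.0, 0.02]
extra 5 [620.36, -13.05, 0.0, 6.0, 0.04]
extra 10 [619.84, -13.05, 0.0, 6.0, 0.07]
extra 15 [619.76, -12.96, 0.0, 6.0, 0.1]
t 72.9 pos [605.9 -90.1 226.1] yang -10.7 q6 0.02 tilt [-0.  0.] w 88.1 | turn 0.001 shift [ 6.741 -3.566  1.721]
```

Emit:
apply_moves --targets '[[1,[0.843,-0.446,0],[0,0,0]],[1,[0.843,-0.446,0],[0,0,0]],[1,[0.843,-0.446,0],[0,0,0]],[1,[0.843,-0.446,0],[0,0,0]],[1,[0.843,-0.446,0],[0,0,0]],[1,[0.843,-0.446,0.5],[0,0,0]],[1,[0.843,-0.446,0.6],[0,0,0]],[1,[0.843,-0.446,0.7],[0,0,0]]]'

```text
t: 73.9
ee_pos: [493.1, 276.0, 135.7]
orientation: [2.419, 2.004, 0.002]
ft_force: [1.0, 0.2, -0.2]
width: 87.9
grasp_force: 0.0
```

Emit:
apply_moves --targets '[[1,[0,0,0],[0,0,0]],[1,[0,0,0],[0,0,0]]]'

```text
t: 74.15
ee_pos: [493.7, 274.0, 136.3]
orientation: [2.419, 2.004, -0.0]
ft_force: [-0.2, 0.4, -0.3]
width: 88.2
grasp_force: 0.0
```

```bash
python3 pots.py; python3 - <<'E'
from h import *
to(493.9,274.4,-10.8,36)
E
```

```text
pot [494.24, 274.56, 0.0, 0.0, 0.02]
t 74.4 pos [494.6 272.9 137.1] yang -10.9 q6 0.67 tilt [0.001 0.001] w 87.8 | turn -0.001 shift [ 0.026 -0.019  2.022]
```

Emit:
apply_moves --targets '[[1,[0.028,-0.01,0.6],[0,0,0]],[1,[0,0,0.7],[0,0,0]],[1,[0,0,0.5],[0,0,0]],[1,[0,0,0.21],[0,0,0]],[-1,[0,0,0],[0,0,0]],[-1,[0,0,0],[0,0,0]],[-1,[0,0,0],[0,0,0]],[-1,[0,0,0],[0,0,0]]]'

```text
t: 75.4
ee_pos: [494.3, 275.5, 36.7]
orientation: [2.42, 2.002, 0.003]
ft_force: [0.2, -0.3, 4.8]
width: 65.0
grasp_force: 30.0
```

Emit:
apply_moves --targets '[[-1,[0,0,0],[0,0,0]],[-1,[0,0,0],[0,0,0]],[-1,[0,0,-0.2],[0,0,0]],[-1,[0,0,-0.4],[0,0,0]],[-1,[0,0,-0.8],[0,0,0]],[-1,[0,0,-0.9],[0,0,0]],[-1,[0,0,-0.9],[0,0,0]],[-1,[0,0,-0.5],[0,0,0]]]'

```text
t: 76.4
ee_pos: [494.0, 275.4, 223.8]
orientation: [2.42, 2.002, 0.005]
ft_force: [-0.0, -0.0, -1.2]
width: 65.0
grasp_force: 30.0
```

```bash
python3 - <<'E'
from h import *
to(620.8,-12.2,-10.8,155)
E
```

```text
t 76.4 pos [494.  275.4 223.8] yang -10.8 q6 0.68 tilt [0.003 0.001] w 65.0 | turn 0.000 shift [-5.175  3.569  1.375]
```

Emit:
apply_moves --targets '[[-1,[-0.739,0.51,0],[0,0,0]],[-1,[-0.739,0.51,0],[0,0,0]],[-1,[-0.739,0.51,0],[0,0,0]],[-1,[-0.739,0.51,0],[0,0,0]],[-1,[-0.739,0.51,0],[0,0,0]],[-1,[-0.739,0.51,0],[0,0,0]],[-1,[-0.739,0.51,0],[0,0,0]],[-1,[0,0,0],[0,0,0]]]'

```text
t: 77.4
ee_pos: [621.0, -15.0, 220.9]
orientation: [2.424, 1.998, -0.0]
ft_force: [-0.0, 1.2, -1.1]
width: 64.8
grasp_force: 30.0
```

Emit:
apply_moves --targets '[[-1,[0,0,0.6],[0,0,0]],[-1,[0,0,0.7],[0,0,0]],[-1,[0,0,0],[0,0,0]],[-1,[0,0,0],[0,0,0]]]'

```text
t: 77.9
ee_pos: [620.8, -11.8, 156.9]
orientation: [2.419, 2.003, 0.001]
ft_force: [0.1, -0.2, -1.0]
width: 64.7
grasp_force: 30.0
```

```bash
python3 held.py 109
```

```text
t 77.9 pos [620.8 -11.8 156.9] yang -10.8 q6 0.15 tilt [0.001 0.   ] w 64.7 | turn 0.001 shift [-0.001  0.004  0.958]
[ 6.2065e+02 -1.2400e+01  0.0000e+00  1.2092e+02  4.0000e-02]
t 78.0 pos [621.4 -12.1 157.5] yang -10.8 q6 0.15 tilt [ 0.003 -0.   ] w 65.0 | turn 0.000 shift [ 0.003 -0.008  0.97 ]
```

Emit:
apply_moves --targets '[[-1,[-0.005,-0.008,0.3],[0,0,0]],[-1,[0,0,0.3],[0,0,0]],[-1,[0,0,0.2],[0,0,0]],[-1,[0,0,0.14],[0,0,0]],[-1,[0,0,0],[0,0,0]]]'

```text
t: 78.62
ee_pos: [619.5, -12.6, 107.9]
orientation: [-2.42, -2.002, 0.002]
ft_force: [0.8, -0.4, -0.3]
width: 65.1
grasp_force: 30.0
```

Emit:
apply_moves --targets '[[0.7,[0,0.01,0],[0,0,0]],[0.9,[0,0,0],[0,0,0]],[1,[0,0,0],[0,0,0]],[1,[0,0,-0.3],[0,0,0]],[1,[0,0,-0.8],[0,0,0]],[1,[0,0,-1],[0,0,0]],[1,[-0.4,0,-1],[0,0,0]],[1,[-0.8,0,-0.8],[0,0,0]]]'

```text
t: 79.62
ee_pos: [609.7, -71.3, 307.4]
orientation: [2.416, 2.004, 0.004]
ft_force: [0.7, -1.0, 0.1]
width: 87.8
grasp_force: 0.0
```

Emit:
apply_moves --targets '[[1,[-0.8,0,0],[0,0,0]],[1,[0,0,0],[0,0,0]],[1,[0,0,0],[0,0,0]]]'

```text
t: 80.0
ee_pos: [601.6, -110.6, 304.1]
orientation: [-2.421, -2.002, -0.001]
ft_force: [-0.2, -0.0, -1.0]
width: 87.9
grasp_force: 0.0
```

```bash
python3 stack.py 4; python3 - <<'E'
from fit import *
to(560,-240,-10.8,300)
w=snap('wrist')
for l,x,y,yaw in(('tablet1',625.8,-118.7,0),('tablet1',609.5,-204.5,0),('brick1',520,-92.5,79),('brick1',502.5,-186.2,79)):
    m=masks(l,'wrist',w,[(x,y)],28)[0]
    if m is not None: print(l,[fit(l,[(w,m)],[x,y,np.radians(yaw),z],freez=False,S=4).tolist() for z in(6,18)])
a=snap('scene'); cv2.imwrite('pics/fin.png',np.hstack([w['pixels'][0:300,120:420],cv2.resize(a['pixels'][100:260,100:280],None,fx=1.875,fy=1.875)]))
E
```

```text
extra 0 [620.69, -13.97, 0.0, 6.0, 0.02]
extra 5 [620.55, -14.28, 0.0, 6.0, 0.04]
extra 10 [620.98, -14.69, 0.0, 6.0, 0.07]
extra 15 [620.56, -13.93, 0.0, 6.0, 0.09]
t 80.2 pos [ 601.8 -109.9  303.5] yang -10.7 q6 -0.01 tilt [-0.001  0.   ] w 87.7 | turn 0.001 shift [-2.712 -0.333  0.069]
tablet1 [[625.19, -119.75, 0.0, 6.0, 0.05], [625.33, -117.18, 0.0, 18.0, 0.1]]
tablet1 [[609.03, -205.81, 0.0, 6.0, 0.05], [608.82, -201.5, 0.0, 18.0, 0.1]]
brick1 [[520.12, -92.46, 79.1, 6.0, 0.04], [522.33, -91.96, 77.94, 18.0, 0.08]]
brick1 [[500.93, -189.55, 79.05, 6.0, 0.06], [504.05, -186.25, 77.15, 18.0, 0.1]]
```

View pics/fin.png

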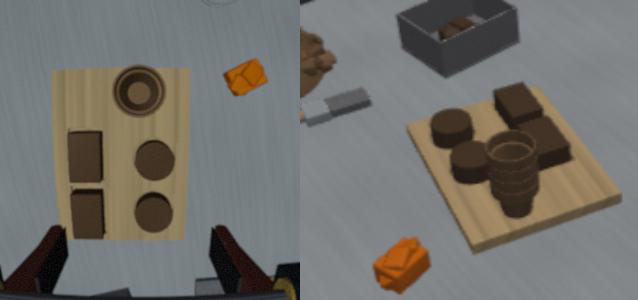

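The final view shows the four-pot stack in the nest at crop (138,92), two tablets at (154,160) and (153,212), and two bricks at (85,157) and (88,212), all seated, with the lump in the tub. One finer numeric check of the stack height before handing in.

```bash
python3 - <<'E'
from fit import *
a=snap('scene');w=snap('wrist')
for n,im in(('scene',a),('wrist',w)):
    base=hullmask(im,np.vstack([C(18,0),C(33,46),C(33,118)])+[621,-12,6],1)>0; u=None
    for q in ctrl.masks_of('pot1',n):
        r=q['region']
        if q['score']>.25 and (r&base).sum()>.5*r.sum(): u=r if u is None else u|r
    if u is None: continue
    out=[]
    for e in(-6,-3,0,3,6):
        MOD['pot1']=np.vstack([C(18,0),C(33,46),C(33,118+e)]); f=fit('pot1',[(im,u)],[621,-12,0,6],freez=False,S=4); out.append((e,f[0],f[1],f[4]))
    print(n,[tuple(map(float,o)) for o in out])
E
```

```text
scene [(-6.0, 615.81, -17.67, 0.06), (-3.0, 616.74, -15.95, 0.07), (0.0, 617.99, -13.58, 0.09), (3.0, 618.54, -12.69, 0.11), (6.0, 619.03, -11.93, 0.13)]
wrist [(-6.0, 620.29, -14.15, 0.03), (-3.0, 620.18, -14.2, 0.03), (0.0, 620.24, -14.46, 0.04), (3.0, 620.13, -14.78, 0.05), (6.0, 620.1, -14.85, 0.06)]
```

```bash
python3 -c "
from workcell import ctrl
print(ctrl.close_job())"
```

```text
the job is handed in; nothing more can be done
None
```

The job is handed in at about 80 s of the 210 s: the lump is in the reject tub, all four pots are nested in the small pocket, both tablets and both briquettes measure as down on their pocket floors, and I never went near the tin, meter, dish or look-alikes; one briquette slipped from the gripper on the first lift and was re-gripped without harm.

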